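# Set the casting ring and crucible for balancing the casting arm

## Robot

A 6-joint arm with a two-finger parallel gripper is mounted at the origin on a cart in front of the work surface, level with it; the furniture and walls round the work are solid. World frame = base frame: x ahead of the robot, y to its left, z up, the work surface at z = 0. Lengths are in mm, angles in degrees, forces in N, time in s.
With the tool pointing down it reaches from about 300 to 850 mm from the base axis. Payload 4.2 kg.
Tool frame: the origin (TCP) lies midway between the tips of the shut fingers; the grasp point (between the pads) lies 19 mm behind it; y points along the fingers, z is the direction in which the jaws open and shut, and the axes are right-handed (so a half turn about y gives the same grasp; the last joint's range is limited). The gripper opens to 91 mm and grips with 3 to 60 N. Pads are 32 mm wide; open, the fingers measure 118 mm over their backs; the gripper's body (76 mm by 178 mm) begins 60 mm behind the grasp point.
Start: joints at [73.854, 18.312, 89.639, -0, 72.044, -1.146], TCP at [148.823, 555.423, 213.976] pointing down, gripper open.
Joint ranges: [-177.97, 177.97], [-48.28, 115.42], [12.27, 149.76], [-77.06, 257.06], [2.81, 150.46], [-146.56, 146.56]. Speed limits (degrees/s): [147.25, 147.25, 180, 180, 180, 180].

## Interface

Orientations are given as [roll, pitch, yaw] about the fixed x, y, z axes, in that order (R = Rz(yaw) Ry(pitch) Rx(roll)).
In Python, from workcell import env gives the robot as it stands.
- The arm moves only by the shell command python3 -m handwheel 'ROWS' [FORCE]. ROWS is JSON, a list of rows, each a list of 3 entries, a list of its own where there are three numbers: the opening, from 0 (shut) to 1 (fully open), then the shift along the tool's x, y, z in mm, then the turn, a rotation vector about the tool's x, y, z in degrees. A call has exactly 10 rows; each row shifts and turns the commanded pose from where the row before left it, along the tool's axes as they then stand; what a row does not reach is not made up. A row lasts 1/12 s, in which the tool goes at most 41.7 mm and 7.16 degrees, less where a joint would pass 70% of its speed; a pose out of reach is approached as far as the arm can. A call is refused whole if a number of a shift passes 41.7 or a number of a turn 7.16, either way. A call with a gripper value outside its range is refused whole. The fingers move at their own pace and stop on an object; FORCE is the grip in N (left out, the last holds). Time passes only in rows, so rows that do not move let the fingers close, or fill a call up. It gives the time, the measured TCP pose, the force and the opening at its end, in the units of the state.
- env.state(): the state, without advancing time (a new reading comes with each control period).
- env.grab_frame(name): name is "side" or "top"; returns the picture (420x560x3 uint8, red, green, blue); there is no depth.
- env.camera_info(name): a dict with "fx", "fy", "cx", "cy" (pixels), "k1" (the pictures are not rectified: a ray, as slopes to the right and down, at radius r is drawn at 1 + k1 r^2 times it, then the intrinsics apply), "camera_from_world" (4x4, takes a point from world to camera coordinates). Camera axes: x right, y down, z forward; pixel columns grow to the right and rows downward; lengths in mm; the calibration is good to about 2 mm. A picture is of the moment at which its call begins. camera_info takes no time and is no camera call.
- env.job_done(): hands the job in, once; it reports no verdict.
Trained networks look in the newest picture that a camera, given by its name, has taken for a name from the list of things; names that differ only in an ending like _2 or _b are one class to them, and where a whole thing is asked for, a point or a joint stands for the part that bears it (a point fixed in the world has none). Each returns a list of dicts, best first, with "p" (0 to 1); they miss things now and then, are a little off and sometimes report something else, mostly with a low value. They report only what shows in the picture. A call takes as long as a camera call.
- env.masks_of(camera, label): "region" (420x560 bool, what is visible of it) and "location" ([column, row] in pixels, amid what is visible of it).
The state is a dict: "time_s": time; "qpos": joint angles; "qvel": joint speeds; "effort": joint torques, N m; "ee_pos": TCP position; "ee_rot": TCP orientation; "force": force on the tool from outside, world axes, zero at the start; "torque": the same for the moment, N m; "gripper_width": finger opening in mm.
Only numpy, scipy, OpenCV 4.12 (cv2) and the standard library are available. Lean on these libraries where they do the work, as an engineer would, in place of code of your own. Each camera call takes 0.05 s, during which the arm holds its last target.

## Task

Set up the bench casting machine for balancing its arm: with the fingertips, roll the lying steel casting ring over the loading plate until it lies squarely on the black centre line, without picking it up. Then push the crucible carriage along its rail until the spout is fully home in the ring's mouth and the ring sits tight against the back plate. Leave the other things where they are.

Things in the scene. Friction and masses are not known exactly. Their poses are not given: they have to be found in the camera images.
- casting_machine: bench casting machine, fixed: grey housing 215 mm (x) by 365 mm (y), deck 40 mm above the worktop, casting arm parked along y on it. Origin: on the worktop, below the arm's centre line; x points to the rear, y along the arm toward the back plate, z up. The black centre line (3 mm wide) runs along y at x = 0. Low hub, top at z = 70 mm, at y -136 to -188 mm, counterweights behind it.
- ring_seat (a point): point of the centre line on the ring plate, below the middle of a seated ring; machine axes, at machine y = +77.5 mm. Ring plate with the loading shelf in front: one level metal surface, top 46 mm above the worktop, machine x -133 to +57 mm, y +18 to +104 mm, with lips 7 mm high at its front and rear edges.
- back_plate (a point): foot of the back plate's face on the centre line, 46 mm above the worktop, at machine y = +105 mm; machine axes. The upright steel plate is 74 mm wide (x), 8 mm thick, its top 104 mm above the worktop; the black line goes up its face and over its top.
- invested_ring: steel casting ring, cylinder 55 mm in diameter and 55 mm long, about 0.3 kg, lying on the loading shelf 55 to 85 mm in front of the line, 5 to 14 mm short of the back plate's plane. Origin: mid-length on its axis. y: its axis, about along machine y, funnel mouth at -y; x and z turn as it rolls. Its axis moves half as far as a fingertip that rolls it from on top; let go slowly, it stops in a few mm.
- carriage (a joint): travel of the crucible carriage along its rail (m): 0 fully back near the hub, growing toward the back plate; starts at 0 to 0.015. Fully home at 0.060, where its front plate meets the end of a ring that rests on the back plate. Takes about 2 N to slide, about 3 N more while it shoves the ring along; stays where it is left.
- push_plate (a point): middle of the rear face of the carriage's upright rear plate (56 mm wide, 6 mm thick, 54 to 106 mm above the worktop), 80 mm above the worktop; moves with the carriage, machine axes: push toward +y. At least 60 mm of rail are free behind it. The carriage is 65 mm long and carries a crucible 51 mm across, rim 96 mm above the worktop.
- spout (a point): tip of the carriage's conical spout nose, on the centre line, 73.5 mm above the worktop, 73.5 mm ahead of the rear plate's rear face; machine axes. The nose is 8.5 mm long, 29 mm wide at its root, 17 mm at the tip; the ring's mouth is 34 mm wide inside and 11 mm deep.
- spare_crucible: ceramic crucible cup, 51 mm across, 40 mm tall, standing on the machine's deck in front of the arm; bystander. Origin: centre of its underside.
- tweezers: steel tweezers, 150 mm long, 9 mm high, lying on the machine's deck in front of the arm; bystander. Origin: centre of its underside.
- cast_full: white dental cast with teeth, 53 x 71 x 27 mm, on the worktop left of the machine; bystander. Origin: centre of its underside.
- denture_base: tan dental cast with a denture, 53 x 71 x 27 mm, on the worktop left of the machine; bystander. Origin: centre of its underside.
- standing_ring: a second, larger casting ring standing on end, 67 mm across, 62 mm tall, on the worktop left of the machine; bystander, not the one to roll. Origin: centre of its underside.
- bur_box: box of burs, 63 x 105 x 47 mm, on the worktop right of the machine; bystander. Origin: centre of its underside.
- pliers: pliers with red grips, 168 mm long, 13 mm high, on the worktop right of the machine; bystander. Origin: centre of its underside.

How it is judged (in metres and radians):
On the way, in this order (a step that is already met when the one before it is completed fails the run):
1. the ring has rolled (not slid) through a quarter turn (angle between the z axis of invested_ring and the z axis of casting_machine, either way round above 1.2 rad).
2. the ring lies still on the centre line (axis within 5 mm) while the carriage is still back (x of invested_ring in the frame of casting_machine between -0.005 and 0.005 m and angle between the y axis of invested_ring and the y axis of casting_machine, either way round below 0.12 rad and z of invested_ring in the frame of casting_machine between 0.0705 and 0.0765 m and linear speed of invested_ring below 0.01 m/s and angular speed of invested_ring below 0.3 rad/s and value of joint carriage below 0.03 m), for 0.2 s.
At the end, for the whole second after the job is handed in: The ring lies at rest on the ring plate with its axis within 5 mm of the centre line and within 0.12 rad of its direction, its flat end within 2.5 mm of the back plate, and the carriage is within 2.5 mm of fully home (joint over 0.0575), its spout in the ring's mouth (x of invested_ring in the frame of casting_machine between -0.005 and 0.005 m and angle between the y axis of invested_ring and the y axis of casting_machine, either way round below 0.12 rad and z of invested_ring in the frame of casting_machine between 0.0705 and 0.0765 m and linear speed of invested_ring below 0.01 m/s and angular speed of invested_ring below 0.3 rad/s and value of joint carriage above 0.0575 m and y of invested_ring in the frame of casting_machine above 0.075 m and velocity of joint carriage below 0.01 m/s); the robot touches nothing.
It fails at once if the ring is lifted off the plate, stood on end or dropped from it (z of invested_ring in the frame of casting_machine above 0.0815 m or z of invested_ring in the frame of casting_machine below 0.066 m).
It fails at once if a bystander is moved by more than 20 mm (distance of any of spare_crucible, tweezers, cast_full, denture_base, standing_ring, bur_box, pliers from where it was at the start of the episode above 0.02 m).
It also fails if it takes over 67 s, if anything falls off the work surface, if the arm or the gripper's body presses on something with over 40 N, if the wrist force passes 120 N, or if a joint passes its speed limit or range.

## Working session

There is one attempt and no reset: what is moved stays moved. The work goes in short steps, Python scripts to look and compute and a shell command to move; the robot and the scene stay as the last step left them, time stands still between calls to the robot, and variables do not carry over. Pictures are saved under pics/ and viewed, and the job is handed in when it is done.

```bash
ls; mkdir -p pics
python3 - <<'E'
from workcell import env
import cv2,json
s=env.state(); print({k:s[k] for k in('time_s','qpos','ee_pos','ee_rot','force','gripper_width')})
for n in('side','top'):
    f=env.grab_frame(n); cv2.imwrite(f'pics/{n}0.png',f[:,:,::-1]); i=env.camera_info(n); print(n,i)
    for l in('invested_ring','casting_machine','carriage','spare_crucible','standing_ring','tweezers'):
        r=env.masks_of(n,l); print(l,[(round(a['p'],2),a['location'],int(a['region'].sum())) for a in r[:3]])
E
```

```text
pics
{'time_s': 0.0, 'qpos': array([ 7.38541648e+01,  1.83536827e+01,  8.97072881e+01, -1.44094765e-03,
        7.20435523e+01, -1.14612934e+00]), 'ee_pos': array([148.6853932 , 554.91588464, 213.09384052]), 'ee_rot': array([-9.01045297e+01,  7.21039141e-04, -1.49992610e+01]), 'force': array([ 0.76109749, -0.88715054,  0.00781906]), 'gripper_width': 91.18568742373716}
side {'fx': 408.54609422799956, 'fy': 408.54609422799956, 'cx': 274.0509886230241, 'cy': 208.5911811801132, 'k1': -0.07770402767420387, 'camera_from_world': array([[-9.59163877e-01,  2.82718985e-01, -8.63897583e-03,
         4.98323143e+02],
       [ 2.51009455e-01,  8.36711907e-01, -4.86731381e-01,
        -7.69022881e+00],
       [-1.30379868e-01, -4.69023624e-01, -8.73508976e-01,
         1.51299319e+03],
       [ 0.00000000e+00,  0.00000000e+00,  0.00000000e+00,
         1.00000000e+00]])}
invested_ring [(0.79, [285.9, 257.5], 345), (0.24, [255.0, 242.9], 5541)]
casting_machine [(0.91, [255.9, 243.5], 5773)]
carriage [(0.73, [247.8, 241.7], 441)]
spare_crucible [(0.63, [276.5, 234.9], 178), (0.42, [252.1, 243.2], 42
[... 227 characters left out ...]
a_from_world': array([[-6.03336843e-03, -9.99803504e-01,  1.88825735e-02,
        -1.14989428e+02],
       [-9.90826552e-01,  3.42773052e-03, -1.35096238e-01,
         5.20920668e+02],
       [ 1.35004968e-01, -1.95244406e-02, -9.90652540e-01,
         1.35587393e+03],
       [ 0.00000000e+00,  0.00000000e+00,  0.00000000e+00,
         1.00000000e+00]])}
invested_ring [(0.6, [202.7, 203.6], 468), (0.58, [252.0, 177.1], 9280)]
casting_machine [(0.92, [248.6, 182.1], 9567), (0.28, [136.9, 256.8], 439)]
carriage [(0.66, [234.5, 168.0], 561), (0.17, [403.8, 181.1], 354)]
spare_crucible [(0.49, [237.7, 201.6], 301)]
standing_ring [(0.81, [128.1, 146.6], 638)]
tweezers [(0.42, [267.8, 207.8], 23)]
```

Run:
```python
import cv2
a=cv2.imread('pics/top0.png')[110:290,90:420]; cv2.imwrite('pics/top0z.png',cv2.resize(a,(792,432),interpolation=cv2.INTER_CUBIC))
a=cv2.imread('pics/side0.png')[170:320,150:350]; cv2.imwrite('pics/side0z.png',cv2.resize(a,(800,600),interpolation=cv2.INTER_CUBIC))
```

```text
(no output)
```

View pics/top0z.png

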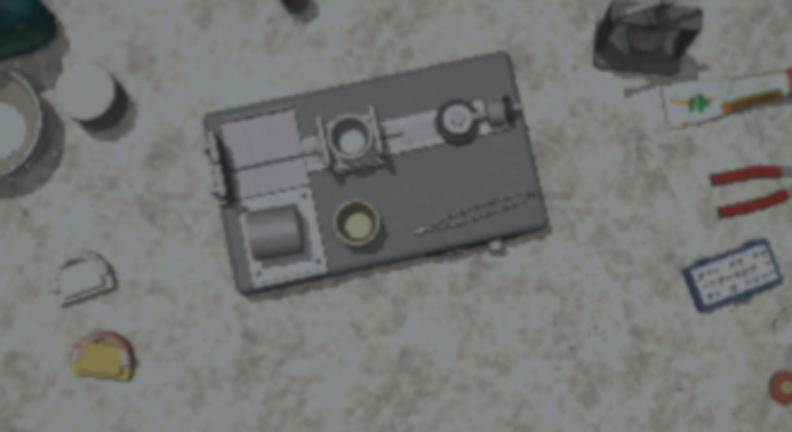

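View pics/side0z.png

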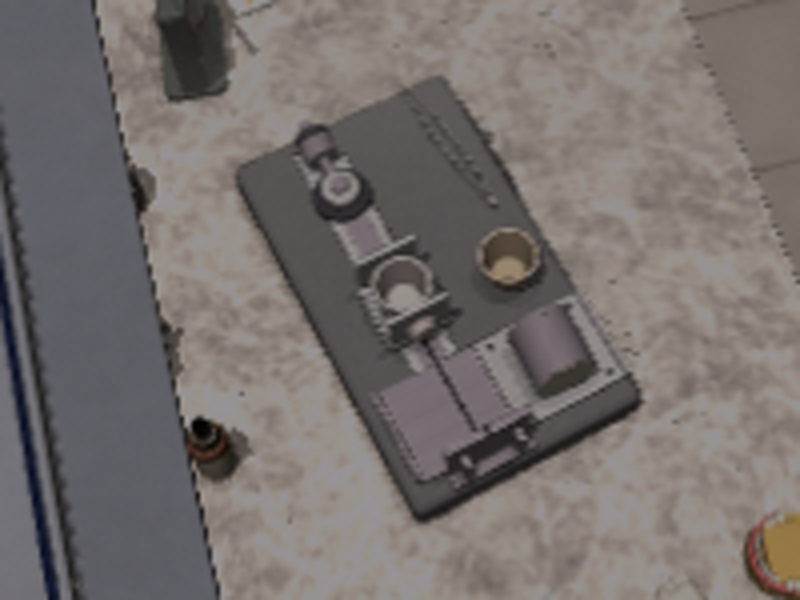

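View pics/top0.png

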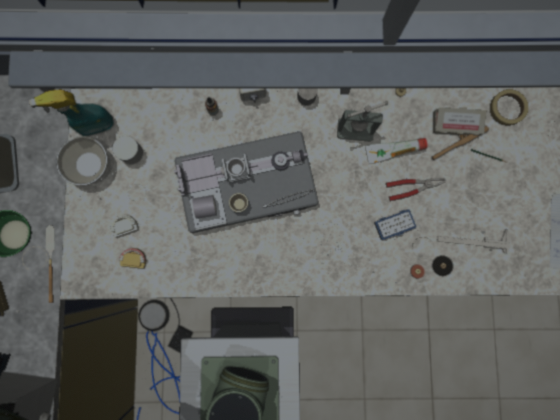

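Run:
```python
import cv2
def z(n,x0,y0,w,h,s,o,g=1.6):
    a=cv2.imread(f'pics/{n}.png')[y0:y0+h,x0:x0+w]
    a=cv2.convertScaleAbs(cv2.resize(a,None,fx=s,fy=s,interpolation=cv2.INTER_CUBIC),alpha=g)
    for c in range(x0,x0+w,10): cv2.putText(a,str(c),((c-x0)*s,8),0,.3,(0,255,255)); cv2.line(a,((c-x0)*s,10),((c-x0)*s,14),(0,255,255))
    for r in range(y0,y0+h,10): cv2.putText(a,str(r),(0,(r-y0)*s),0,.3,(0,255,255))
    cv2.imwrite(f'pics/{o}.png',a)
z('top0',170,140,80,75,8-1,'t_a',2)
z('top0',230,125,95,80,7,'t_b',2)
z('side0',205,205,110,100,6,'s_a')
```

```text
(no output)
```

View pics/t_a.png

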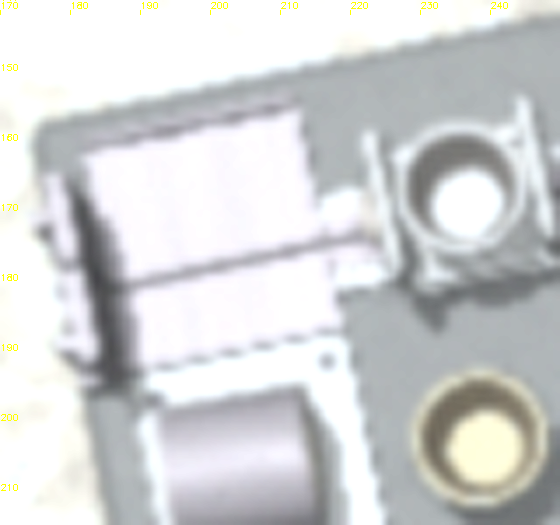

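View pics/t_b.png

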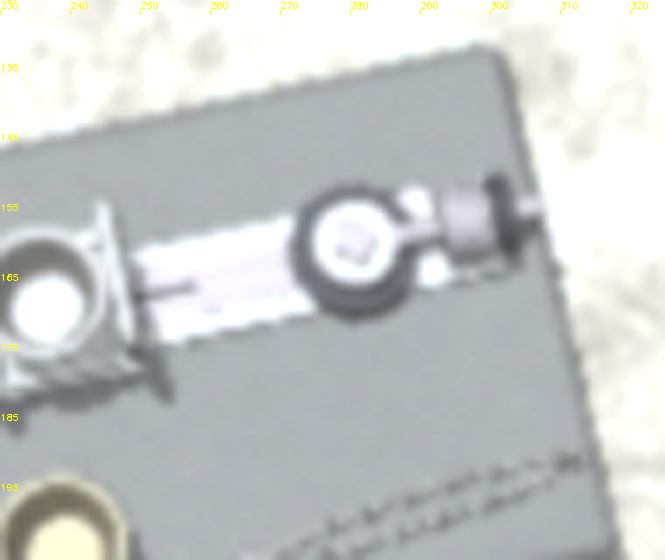

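View pics/s_a.png

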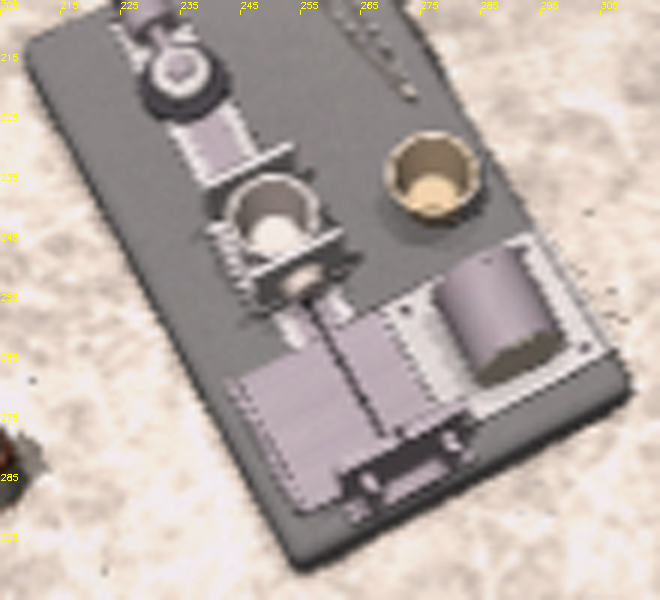

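```bash
cat > h.py <<'E'
import numpy as np,cv2
from workcell import env
from scipy.optimize import least_squares
CI={n:env.camera_info(n) for n in('top','side')}
def proj(n,P):
    c=CI[n];P=np.atleast_2d(P).astype(float);T=c['camera_from_world'];q=P@T[:3,:3].T+T[:3,3]
    s=q[:,:2]/q[:,2:];s=s*(1+c['k1']*(s**2).sum(1,keepdims=True))
    return s*[c['fx'],c['fy']]+[c['cx'],c['cy']]
def unproj(n,uv,z):
    c=CI[n];d=(np.array(uv,float)-[c['cx'],c['cy']])/[c['fx'],c['fy']];s=d.copy()
    for _ in range(20): s=d/(1+c['k1']*(s@s))
    T=c['camera_from_world'];R=T[:3,:3];o=-R.T@T[:3,3];v=R.T@np.append(s,1)
    return o+v*(z-o[2])/v[2]
def m2w(M,P):
    x,y,t=M;t=np.radians(t);c,s=np.cos(t),np.sin(t);P=np.atleast_2d(P).astype(float)
    return np.c_[x+c*P[:,0]-s*P[:,1],y+s*P[:,0]+c*P[:,1],P[:,2]]
def w2m(M,P):
    x,y,t=M;t=np.radians(t);c,s=np.cos(t),np.sin(t);d=np.atleast_2d(P).astype(float)-[x,y,0]
    return np.c_[c*d[:,0]+s*d[:,1],-s*d[:,0]+c*d[:,1],d[:,2]]
E
cat > fit.py <<'E'
from h import *
def zz(p,x0,y0,s): return [(p[0]+.5)/s-.5+x0,(p[1]+.5)/s-.5+y0]
ta=lambda *p:zz(p,170,140,7); tb=lambda *p:zz(p,230,125,7); sa=lambda *p:zz(p,205,205,6)
# (cam, pixel, z, machine x or None, machine y or None)
F=[('top',ta(118,285),46,0,None),('top',ta(240,262),46,0,None),('top',ta(330,243),46,0,None),('top',tb(355,240),70,0,-162),
('top',ta(310,170),46,None,18),('top',ta(335,310),46,None,18),('top',tb(170,293),46,0,None),
('side',sa(320,320),46,0,None),('side',sa(350,377),46,0,None),('side',sa(382,435),46,0,None),('side',sa(180,65),70,0,-162),
('side',sa(250,370),46,None,18),('side',sa(370,315),46,None,18),('side',sa(270,440),46,57,None),('side',sa(245,393),46,57,None)]
def res(M,cams):
    r=[]
    for c,uv,z,x,y in F:
        if c not in cams: continue
        m=w2m(M,unproj(c,uv,z))[0]
        if x is not None:r.append(m[0]-x)
        if y is not None:r.append(m[1]-y)
    return np.array(r)
for cams in(['top'],['side'],['top','side']):
    s=least_squares(res,[500,150,11],args=(cams,),loss='soft_l1'); print(cams,s.x.round(2),res(s.x,cams).round(1))
M=s.x
for n,x0,y0,w,h,k in(('top',165,125,155,125,5),('side',200,180,120,120,5)):
    a=cv2.imread(f'pics/{n}0.png')[y0:y0+h,x0:x0+w];a=cv2.convertScaleAbs(cv2.resize(a,None,fx=k,fy=k,interpolation=cv2.INTER_CUBIC),alpha=1.6)
    def L(P,col,cl=True):
        p=(proj(n,m2w(M,P))-[x0,y0]+.5)*k-.5; cv2.polylines(a,[p.round().astype(int)],cl,col,1)
    L([(0,18,46),(0,104,46)],(0,0,255)); L([(-133,18,46),(57,18,46),(57,104,46),(-133,104,46)],(0,255,0))
    L([(-37,105,104),(37,105,104),(37,113,104),(-37,113,104)],(255,0,0)); L([(-37,105,46),(37,105,46)],(255,0,0))
    L([(22*np.cos(t),-162+22*np.sin(t),70) for t in np.linspace(0,6.28,40)],(0,255,255))
    cv2.imwrite(f'pics/ov_{n}.png',a)
E
python3 fit.py
```

```text
['top'] [592.83  47.15  11.95] [ 0.5 -0.4 -0.4  0.4 -0.5 -0.3  1.1 -0.1]
['side'] [594.5   47.62  12.28] [-0.5  0.7  1.2  0.7 -0.  -1.5  1.7 -0.9 -1.2]
['top', 'side'] [593.5   47.37  11.86] [-0.3 -1.2 -1.1 -0.1 -0.5 -0.4  0.9 -0.7  0.5  1.4  1.6  2.9  0.  -1.1
  1.5 -0.3 -0.3]
```

```bash
ls pics
```

```text
ov_side.png
ov_top.png
s_a.png
side0.png
side0z.png
t_a.png
t_b.png
top0.png
top0z.png
```

View pics/ov_top.png

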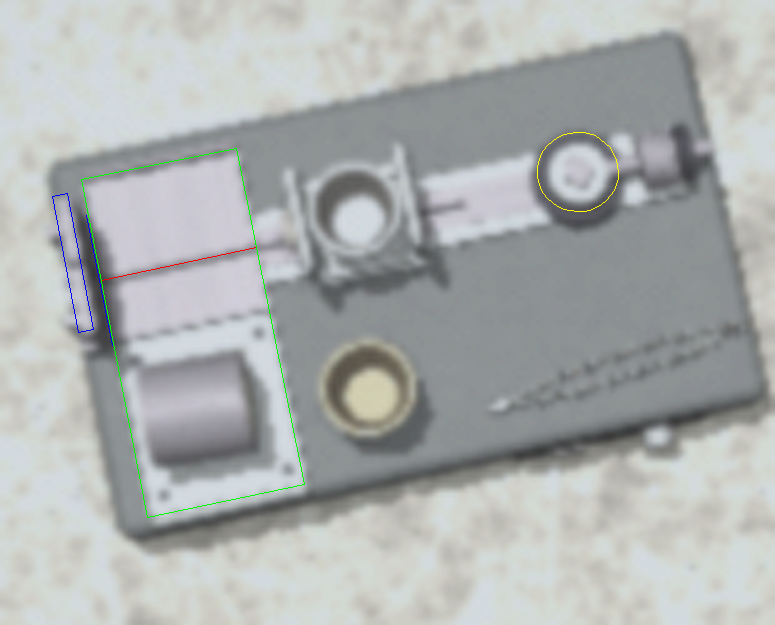

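View pics/ov_side.png

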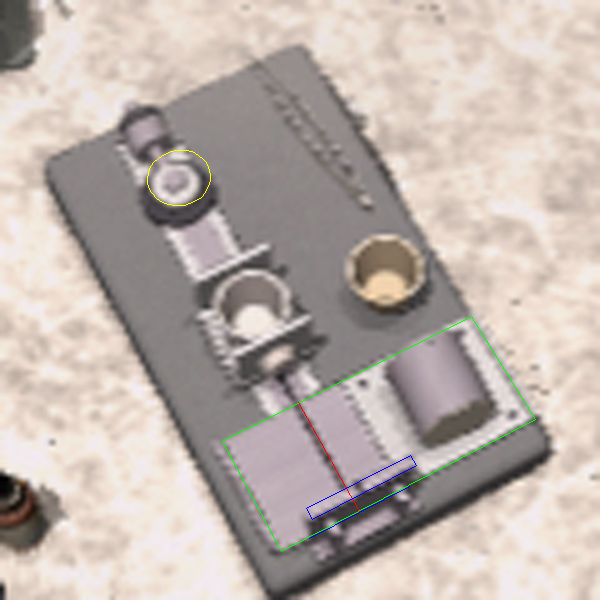

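```bash
cat >> h.py <<'E'
M=(593.3,47.3,12.0)
E
python3 - <<'E'
from h import *
def g(n,u,v,z):
    x0,y0=(165,125) if n=='top' else (200,180)
    return w2m(M,unproj(n,[(u+.5)/5-.5+x0,(v+.5)/5-.5+y0],z))[0].round(1)
print('ring corners top',[g('top',*p,75).tolist() for p in((138,360),(244,350),(258,455),(150,465))])
print('ring crest', g('top',193,405,101))
print('rear plate top', g('top',400,147,106),g('top',424,272,106),'side',g('side',205,281,106),g('side',270,247,106))
print('front plate top', g('top',290,170,106),g('side',310,321,106),g('side',230,355,106))
print('crucible', g('top',368,390,80),g('side',385,272,80),g('top',500,405,49),g('top',738,327,49))
for n in('top','side'):
  for r in env.masks_of(n,'invested_ring')[:1]:
    ys,xs=np.nonzero(r['region']);print(n,r['p'],cv2.minAreaRect(np.c_[xs,ys].astype(np.float32)), w2m(M,unproj(n,[xs.mean(),ys.mean()],78)))
E
```

```text
ring corners top [[-52.4, 89.2, 75.0], [-59.0, 33.1, 75.0], [-115.8, 36.9, 75.0], [-108.9, 93.7, 75.0]]
ring crest [-86.2  62.5 101. ]
rear plate top [ 24.7 -71.  106. ] [-43.5 -69.6 106. ] side [ 23.8 -64.8 106. ] [-25.1 -66.5 106. ]
front plate top [ 24.7 -11.9 106. ] [-23.6  -6.2 106. ] [ 33.   -9.7 106. ]
crucible [-94.7 -27.3  80. ] [-89.2 -24.7  80. ] [-113.6  -94.4   49. ] [ -99.  -230.6   49. ]
top 0.6 ((204.09616088867188, 206.4807891845703), (21.37666130065918, 23.141704559326172), 78.69007110595703) [[-86.02335877  62.7518303   78.        ]]
side 0.79 ((287.6922912597656, 257.5384216308594), (21.63330841064453, 17.195707321166992), 56.3099365234375) [[-80.62733594  67.39397383  78.        ]]
```

```bash
cat >> h.py <<'E'
from scipy.spatial.transform import Rotation as Ro
def Rt(e): return Ro.from_euler('xyz',e,degrees=True)
def need(P,yaw_m=0,nrows=1):
    """rows to bring TCP to machine point P (world z), tool z along machine x turned by yaw_m"""
    s=env.state(); R=Rt(s['ee_rot']); G=Rt([-90,0,M[2]-90+yaw_m]); p=m2w(M,P)[0]
    rv=(R.inv()*G).as_rotvec(degrees=True); d=p-s['ee_pos']
    print('t',round(s['time_s'],2),'tcp_m',w2m(M,s['ee_pos']).round(1),'d_tool',R.inv().apply(d).round(1),'turn',rv.round(2),'F',s['force'].round(1),'w',round(s['gripper_width'],1))
    if nrows>1:
        for i in range(nrows):
            print((R.inv().apply(d/nrows)).round(1),(rv/nrows).round(2)); R=R*Ro.from_rotvec(rv/nrows,degrees=True)
E
python3 -c "
from h import *
need((-84,64,200),0,20)"
```

```text
t 0.8 tcp_m [[-329.1  589.4  214. ]] d_tool [ 457.    13.9 -356.9] turn [-0. 63. -0.] F [ 0.1  0.1 -0.2] w 91.1
[ 22.8   0.7 -17.8] [-0.    3.15 -0.  ]
[ 23.8   0.7 -16.6] [-0.    3.15 -0.  ]
[ 24.7   0.7 -15.2] [-0.    3.15 -0.  ]
[ 25.5   0.7 -13.8] [-0.    3.15 -0.  ]
[ 26.2   0.7 -12.4] [-0.    3.15 -0.  ]
[ 26.8   0.7 -11. ] [-0.    3.15 -0.  ]
[27.4  0.7 -9.5] [-0.    3.15 -0.  ]
[27.9  0.7 -8. ] [-0.    3.15 -0.  ]
[28.3  0.7 -6.4] [-0.    3.15 -0.  ]
[28.6  0.7 -4.9] [-0.    3.15 -0.  ]
[28.8  0.7 -3.3] [-0.    3.15 -0.  ]
[28.9  0.7 -1.7] [-0.    3.15 -0.  ]
[29.   0.7 -0.1] [-0.    3.15 -0.  ]
[29.   0.7  1.5] [-0.    3.15 -0.  ]
[28.8  0.7  3.1] [-0.    3.15 -0.  ]
[28.6  0.7  4.7] [-0.    3.15 -0.  ]
[28.3  0.7  6.2] [-0.    3.15 -0.  ]
[27.9  0.7  7.8] [-0.    3.15 -0.  ]
[27.5  0.7  9.3] [-0.    3.15 -0.  ]
[26.9  0.7 10.8] [-0.    3.15 -0.  ]
```

```bash
python3 -m handwheel '[[1,[22.8,0.5,-17.8],[0,3.15,0]],[1,[23.8,0.5,-16.6],[0,3.15,0]],[1,[24.7,0.5,-15.2],[0,3.15,0]],[1,[25.5,0.5,-13.8],[0,3.15,0]],[1,[26.2,0.5,-12.4],[0,3.15,0]],[1,[26.8,0.5,-11],[0,3.15,0]],[1,[27.4,0.5,-9.5],[0,3.15,0]],[1,[27.9,0.5,-8],[0,3.15,0]],[1,[28.3,0.5,-6.4],[0,3.15,0]],[1,[28.6,0.5,-4.9],[0,3.15,0]]]' 5
python3 -m handwheel '[[1,[28.8,0.5,-3.3],[0,3.15,0]],[1,[28.9,0.5,-1.7],[0,3.15,0]],[1,[29,0.5,0],[0,3.15,0]],[1,[29,0.5,1.5],[0,3.15,0]],[1,[28.8,0.5,3.1],[0,3.15,0]],[1,[28.6,0.5,4.7],[0,3.15,0]],[1,[28.3,0.5,6.2],[0,3.15,0]],[1,[27.9,0.5,7.8],[0,3.15,0]],[1,[27.5,0.5,9.3],[0,3.15,0]],[1,[26.9,0.5,10.8],[0,3.15,0]]]'
python3 -c "
from h import *
need((-84,64,150))"
```

```text
time_s: 1.63
ee_pos: [324.0, 322.7, 209.1]
ee_rot: [-90.0, 0.0, -46.6]
force: [0.6, 0.5, -0.2]
gripper_width: 91.3
time_s: 2.47
ee_pos: [498.7, 91.2, 204.1]
ee_rot: [-90.0, 0.0, -78.2]
force: [0.3, 0.6, 0.6]
gripper_width: 91.2
t 2.47 tcp_m [[-83.4  62.6 204.1]] d_tool [-1.4 54.1 -0.6] turn [-0.03 -0.17 -0.01] F [0.3 0.6 0.6] w 91.2
```

```bash
python3 -m handwheel '[[1,[-0.2,9,0],[0,0,0]],[1,[-0.2,9,0],[0,0,0]],[1,[-0.2,9,0],[0,0,0]],[1,[-0.2,9,0],[0,0,0]],[1,[-0.2,9,0],[0,0,0]],[1,[0,9,0],[0,0,0]],[1,[0,9,0],[0,0,0]],[1,[0,9,0],[0,0,0]],[1,[0,9,0],[0,0,0]],[1,[0,9,0],[0,0,0]]]'
cat > look.py <<'E'
import sys
from h import *
def look(n,o,x0,y0,w,h,k,g=1.6):
    f=env.grab_frame(n)[:,:,::-1]; cv2.imwrite(f'pics/{o}_raw.png',f)
    a=cv2.convertScaleAbs(cv2.resize(f[y0:y0+h,x0:x0+w],None,fx=k,fy=k,interpolation=cv2.INTER_CUBIC),alpha=g); cv2.imwrite(f'pics/{o}.png',a)
o=sys.argv[2]
if 's' in sys.argv[1]: look('side','s'+o,200,180,120,120,5)
if 't' in sys.argv[1]: look('top','t'+o,165,125,155,115,5,2)
E
python3 look.py st 1
```

```text
time_s: 3.3
ee_pos: [497.7, 93.6, 113.0]
ee_rot: [-90.0, 0.0, -78.0]
force: [0.7, 0.1, -0.0]
gripper_width: 91.3
```

View pics/s1.png

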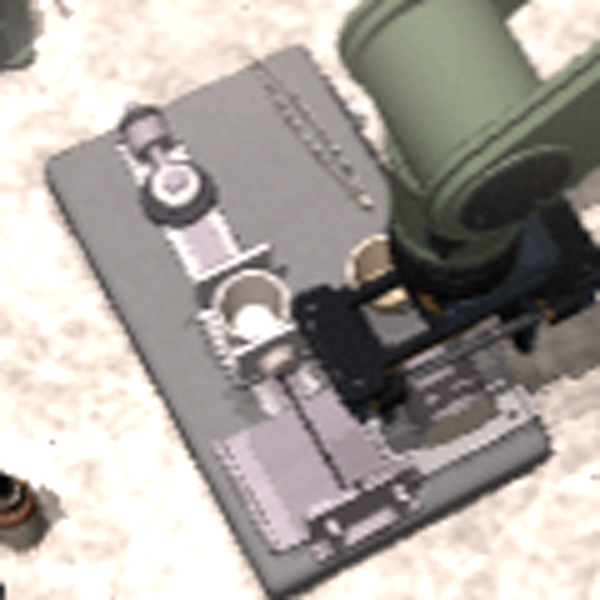

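View pics/t1.png

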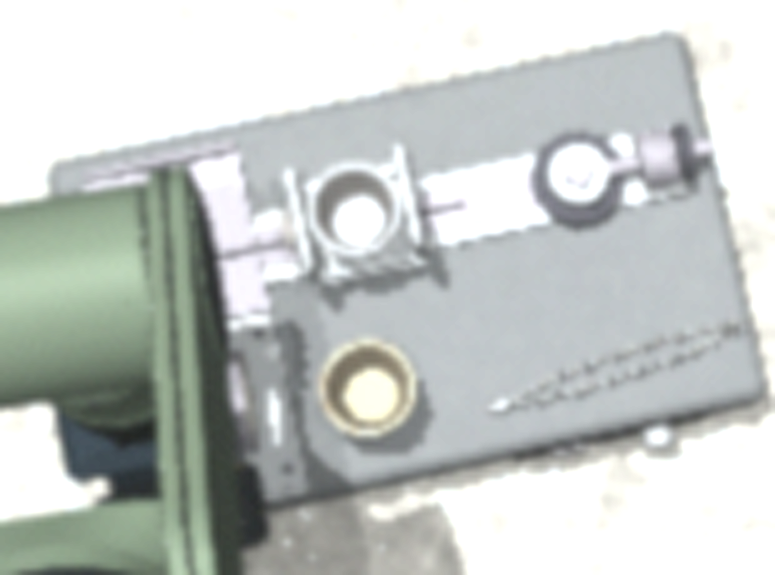

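The arm hides the ring from above. The side view shows the open fingers straddling it around (440,390). I'll go down slowly.

```bash
python3 -m handwheel '[[1,[0,5,0],[0,0,0]],[1,[0,5,0],[0,0,0]],[1,[0,5,0],[0,0,0]],[1,[0,5,0],[0,0,0]],[1,[0,5,0],[0,0,0]],[1,[0,5,0],[0,0,0]],[1,[0,5,0],[0,0,0]],[1,[0,5,0],[0,0,0]],[1,[0,5,0],[0,0,0]],[1,[0,5,0],[0,0,0]]]'
python3 look.py s 2
```

```text
time_s: 4.23
ee_pos: [497.8, 93.5, 63.4]
ee_rot: [-90.0, 0.0, -78.0]
force: [-0.2, 0.0, 0.3]
gripper_width: 91.0
```

View pics/s2.png

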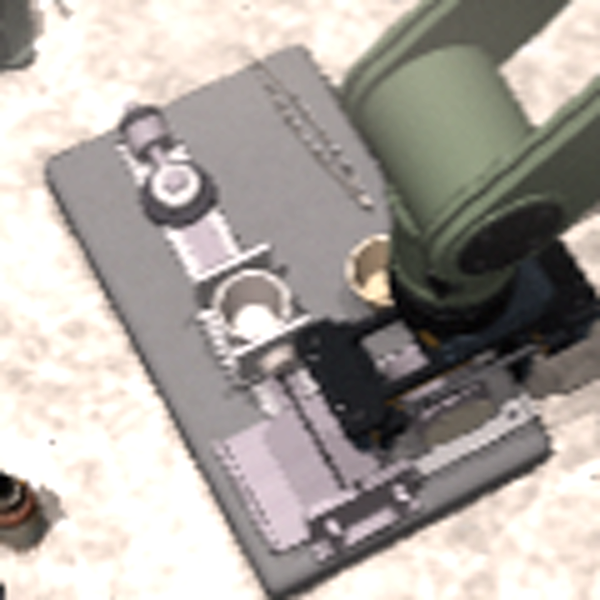

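```bash
python3 -m handwheel '[[0.9,[0,0,0],[0,0,0]],[0.83,[0,0,0],[0,0,0]],[0.77,[0,0,0],[0,0,0]],[0.72,[0,0,0],[0,0,0]],[0.68,[0,0,0],[0,0,0]],[0.65,[0,0,0],[0,0,0]],[0.62,[0,0,0],[0,0,0]],[0.59,[0,0,0],[0,0,0]],[0.57,[0,0,0],[0,0,0]],[0.55,[0,0,0],[0,0,0]]]' 4
python3 -m handwheel '[[0.55,[0,0,0],[0,0,0]],[0.55,[0,0,0],[0,0,0]],[0.56,[0,0,0],[0,0,0]],[0.58,[0,0,0],[0,0,0]],[0.6,[0,0,0],[0,0,0]],[0.62,[0,0,0],[0,0,0]],[0.64,[0,0,0],[0,0,0]],[0.66,[0,0,0],[0,0,0]],[0.7,[0,0,0],[0,0,0]],[0.8,[0,0,0],[0,0,0]]]'
```

```text
time_s: 5.12
ee_pos: [497.9, 93.5, 64.1]
ee_rot: [-90.0, 0.0, -78.0]
force: [0.2, -0.7, 1.6]
gripper_width: 55.3
time_s: 5.95
ee_pos: [497.6, 93.5, 63.8]
ee_rot: [-90.0, 0.0, -78.0]
force: [0.2, 0.4, -0.1]
gripper_width: 67.5
```

```bash
python3 -m handwheel '[[1,[0,0,0],[0,0,0]],[1,[0,0,0],[0,0,0]],[1,[0,-4,0],[0,0,0]],[1,[0,-8,0],[0,0,0]],[1,[0,-8,0],[0,0,0]],[1,[0,-8,0],[0,0,0]],[1,[0,-8,0],[0,0,0]],[1,[0,-8,0],[0,0,0]],[0.5,[0,-8,0],[0,0,0]],[0,[0,-8,0],[0,0,0]]]' 20
python3 -m handwheel '[[0,[0,0,-2],[0,0,0]],[0,[0,0,-2],[0,0,0]],[0,[0,0,-2],[0,0,0]],[0,[0,0,-2],[0,0,0]],[0,[0,0,-2],[0,0,0]],[0,[0,0,0],[0,0,0]],[0,[0,0,0],[0,0,0]],[0,[0,0,0],[0,0,0]],[0,[0,3,0],[0,0,0]],[0,[0,3,0],[0,0,0]]]' 
python3 look.py st 3;python3 -c "
from h import *
need((-94,64,101))"
```

```text
time_s: 6.78
ee_pos: [497.8, 93.5, 125.0]
ee_rot: [-90.0, 0.0, -78.0]
force: [0.4, 0.5, -0.1]
gripper_width: 80.8
time_s: 7.62
ee_pos: [488.2, 91.4, 117.8]
ee_rot: [-90.0, 0.0, -78.0]
force: [-0.1, 0.0, -0.4]
gripper_width: 14.1
t 7.72 tcp_m [[-94.3  65.  117.2]] d_tool [ 1.1 16.2  0.3] turn [ 0.08  0.   -0.01] F [-0.4  0.2  0. ] w 6.1
```

View pics/s3.png

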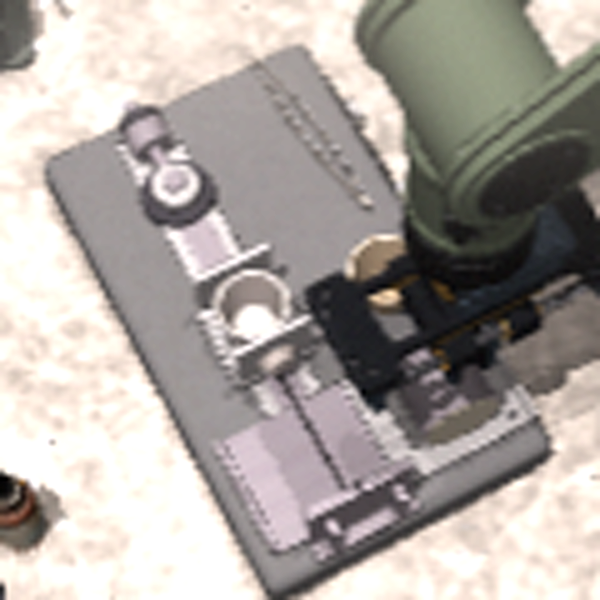

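```bash
python3 -m handwheel '[[0,[0,2.5,0],[0,0,0]],[0,[0,2.5,0],[0,0,0]],[0,[0,2.5,0],[0,0,0]],[0,[0,2,0],[0,0,0]],[0,[0,1.5,0],[0,0,0]],[0,[0,1,0],[0,0,0]],[0,[0,1,0],[0,0,0]],[0,[0,1,0],[0,0,0]],[0,[0,0.5,0],[0,0,0]],[0,[0,0,0],[0,0,0]]]'
```

```text
time_s: 8.55
ee_pos: [487.9, 91.4, 103.4]
ee_rot: [-90.0, 0.0, -78.0]
force: [-0.2, -0.4, -0.2]
gripper_width: 0.1
```

```bash
python3 -m handwheel '[[0,[0,0.5,0],[0,0,0]],[0,[0,0.5,0],[0,0,0]],[0,[0,0.5,0],[0,0,0]],[0,[0,0.5,0],[0,0,0]],[0,[0,0.5,0],[0,0,0]],[0,[0,0.3,0],[0,0,0]],[0,[0,0.2,0],[0,0,0]],[0,[0,0,0],[0,0,0]],[0,[0,0,0],[0,0,0]],[0,[0,0,0],[0,0,0]]]'
```

```text
time_s: 9.38
ee_pos: [488.3, 91.4, 100.8]
ee_rot: [-89.9, 0.0, -78.0]
force: [0.1, -0.0, 5.9]
gripper_width: 0.4
```

```bash
python3 -m handwheel '[[0,[0,0.2,1],[0,0,0]],[0,[0,0,3],[0,0,0]],[0,[0,0,5],[0,0,0]],[0,[0,0,5],[0,0,0]],[0,[0,0,5],[0,0,0]],[0,[0,0,5],[0,0,0]],[0,[0,0,5],[0,0,0]],[0,[0,0,5],[0,0,0]],[0,[0,0,3],[0,0,0]],[0,[0,0,1],[0,0,0]]]' 
python3 look.py s 4;python3 -c "
from h import *
need((-94,64,101))"
```

```text
time_s: 10.22
ee_pos: [526.7, 98.7, 100.9]
ee_rot: [-89.9, -0.1, -78.0]
force: [0.9, -2.9, 5.7]
gripper_width: 0.4
t 10.27 tcp_m [[-54.5  64.1 100.9]] d_tool [  0.1  -0.2 -39.5] turn [-0.14  0.04  0.1 ] F [ 1.5 -3.5  5.4] w 0.5
```

View pics/s4.png

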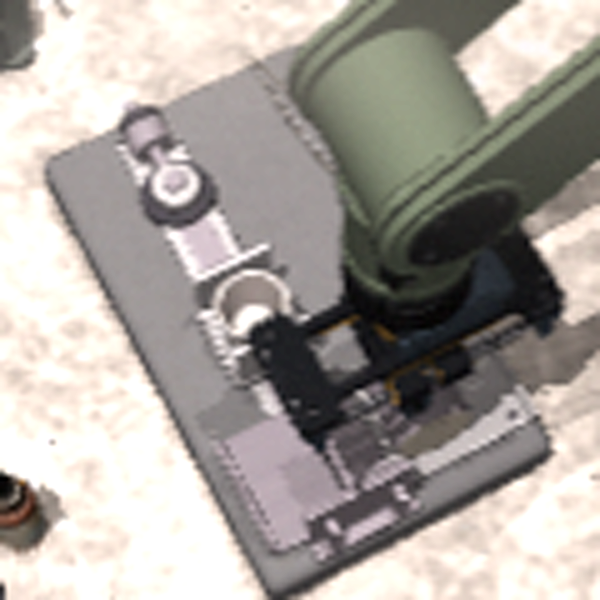

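```bash
python3 -m handwheel '[[0,[0,-0.5,0],[0,0,0]],[0,[0,-0.5,0],[0,0,0]],[0,[0,-1,0],[0,0,0]],[0,[0,-3,0],[0,0,0]],[0,[0,-5,-5],[0,0,0]],[0,[0,0,-8],[0,0,0]],[0,[0,0,-5],[0,0,0]],[0,[0,0,-2],[0,0,0]],[0,[0,2,0],[0,0,0]],[0,[0,3,0],[0,0,0]]]' 
python3 look.py s 5;python3 -c "
from h import *
need((-94,64,101))"
```

```text
time_s: 11.1
ee_pos: [505.6, 95.2, 105.4]
ee_rot: [-89.9, 0.0, -78.0]
force: [0.7, -0.4, 0.6]
gripper_width: 0.5
t 11.15 tcp_m [[-76.2  65.  104.6]] d_tool [  1.    3.6 -17.8] turn [ 0.03 -0.   -0.01] F [-0.8  0.   0. ] w 0.1
```

View pics/s5.png

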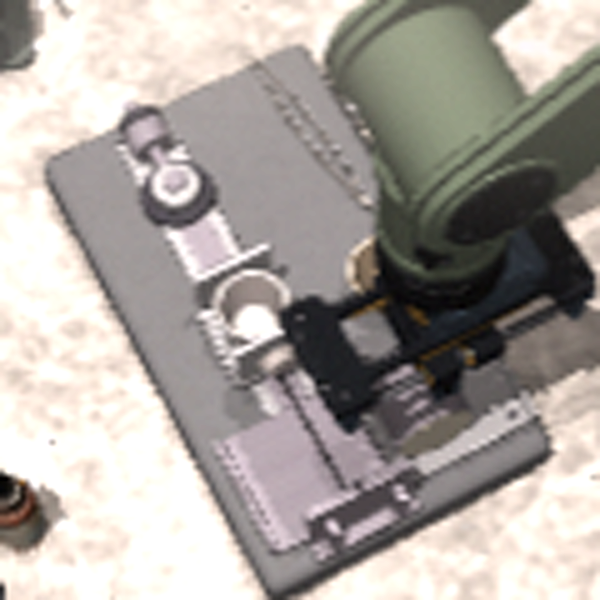

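```bash
cat > ovr.py <<'E'
import sys
from h import *
name,cam,rx,ry=sys.argv[1],sys.argv[1][0],float(sys.argv[2]),float(sys.argv[3]);yaw=np.radians(float(sys.argv[4])) if len(sys.argv)>4 else 0
n='side' if cam=='s' else 'top'; x0,y0=(200,180) if cam=='s' else (165,125)
a=cv2.imread(f'pics/{name}.png'); a=cv2.resize(a,None,fx=2,fy=2); k=10
t=np.linspace(0,2*np.pi,60)
for e,col in((27.5,(0,0,255)),(-27.5,(0,255,0))):
    X=27.5*np.cos(t);Y=e+0*t
    P=np.c_[rx+X*np.cos(yaw)-Y*np.sin(yaw),ry+X*np.sin(yaw)+Y*np.cos(yaw),73.5+27.5*np.sin(t)]
    p=(proj(n,m2w(M,P))-[x0,y0]+.5)*k-.5; cv2.polylines(a,[p.round().astype(int)],True,col,1)
c=(proj(n,m2w(M,[(rx,ry,73.5)]))[0]-[x0,y0])*k; c=c.astype(int)
X=max(0,c[0]-250);Y=max(0,c[1]-250); cv2.imwrite(f'pics/{name}_o.png',a[Y:Y+500,X:X+500])
E
python3 ovr.py s5 -64.5 64
```

```text
(no output)
```

View pics/s5_o.png

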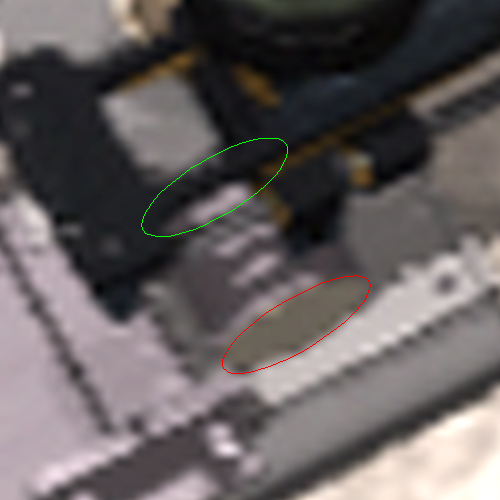

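```bash
python3 -m handwheel '[[0,[0,2,1],[0,0,0]],[0,[0,1.5,0],[0,0,0]],[0,[0,1,0],[0,0,0]],[0,[0,0.5,0],[0,0,0]],[0,[0,0,0],[0,0,0]],[0,[0,0,1],[0,0,0]],[0,[0,0,3],[0,0,0]],[0,[0,0,5],[0,0,0]],[0,[0,0,5],[0,0,0]],[0,[0,0,5],[0,0,0]]]' 
python3 -m handwheel '[[0,[0,0,5],[0,0,0]],[0,[0,0,5],[0,0,0]],[0,[0,0,5],[0,0,0]],[0,[0,0,4],[0,0,0]],[0,[0,0,2],[0,0,0]],[0,[0,0,1],[0,0,0]],[0,[0,0,0],[0,0,0]],[0,[0,-0.5,0],[0,0,0]],[0,[0,-0.5,0],[0,0,0]],[0,[0,-1,0],[0,0,0]]]' 
python3 look.py s 6;python3 -c "
from h import *
need((-94,64,101))"; python3 ovr.py s6 -44.5 64
```

```text
time_s: 11.98
ee_pos: [526.4, 99.0, 101.2]
ee_rot: [-89.9, -0.1, -78.0]
force: [0.4, -1.3, 5.9]
gripper_width: 0.5
time_s: 12.82
ee_pos: [545.8, 104.1, 101.6]
ee_rot: [-90.1, 0.1, -78.0]
force: [0.6, 0.7, -0.8]
gripper_width: 0.8
t 12.87 tcp_m [[-34.5  65.5 101.8]] d_tool [  1.5   0.9 -59.5] turn [ 0.09 -0.02 -0.05] F [-0.5  0.2  0.7] w 0.5
```

View pics/s6_o.png

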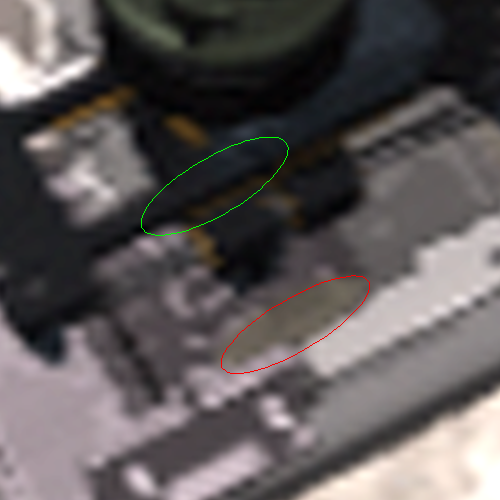

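```bash
python3 -m handwheel '[[0,[0.5,-4,0],[0,0,0]],[0,[0.5,-4,-5],[0,0,0]],[0,[0.5,0,-8],[0,0,0]],[0,[0,0,-5],[0,0,0]],[0,[0,2,-2],[0,0,0]],[0,[0,3,0],[0,0,0]],[0,[0,2.5,0],[0,0,0]],[0,[0,1.5,0],[0,0,0]],[0,[0,1,0],[0,0,0]],[0,[0,0,0],[0,0,0]]]' 
python3 -c "
from h import *
need((-54.5,64,101))"
```

```text
time_s: 13.7
ee_pos: [528.6, 98.4, 101.0]
ee_rot: [-89.9, -0.0, -78.0]
force: [0.9, -1.0, 4.4]
gripper_width: 0.4
t 13.7 tcp_m [[-52.7  63.5 101. ]] d_tool [-0.5 -0.  -1.8] turn [-0.14 -0.    0.  ] F [ 0.9 -1.   4.4] w 0.4
```

```bash
python3 -m handwheel '[[0,[0,0.2,1],[0,0,0]],[0,[0,0,3],[0,0,0]],[0,[0,0,5],[0,0,0]],[0,[0,0,5],[0,0,0]],[0,[0,0,6],[0,0,0]],[0,[0,0,6],[0,0,0]],[0,[0,0,5],[0,0,0]],[0,[0,0,4],[0,0,0]],[0,[0,0,2],[0,0,0]],[0,[0,0,1],[0,0,0]]]' 
python3 -m handwheel '[[0,[0,-0.5,0],[0,0,0]],[0,[0,-0.5,0],[0,0,0]],[0,[0,-1.5,0],[0,0,0]],[0,[0,-5,-5],[0,0,0]],[0,[0,-4,-8],[0,0,0]],[0,[0,0,-8],[0,0,0]],[0,[0,0,-3],[0,0,0]],[0,[0,2,0],[0,0,0]],[0,[0,3,0],[0,0,0]],[0,[0,2,0],[0,0,0]]]' 
python3 look.py s 7;python3 -c "
from h import *
need((-94,64,101))"; python3 ovr.py s7 -25 63
```

```text
time_s: 14.53
ee_pos: [566.1, 105.7, 100.8]
ee_rot: [-89.9, -0.1, -78.0]
force: [0.9, -3.5, 6.7]
gripper_width: 0.7
time_s: 15.37
ee_pos: [541.0, 101.2, 104.1]
ee_rot: [-90.0, 0.0, -78.0]
force: [0.5, 1.0, -0.9]
gripper_width: 0.4
t 15.42 tcp_m [[-40.1  63.6 103.7]] d_tool [ -0.4   2.8 -53.9] turn [ 0.06 -0.   -0.01] F [-0.4 -0.2  0.4] w 0.5
```

View pics/s7_o.png

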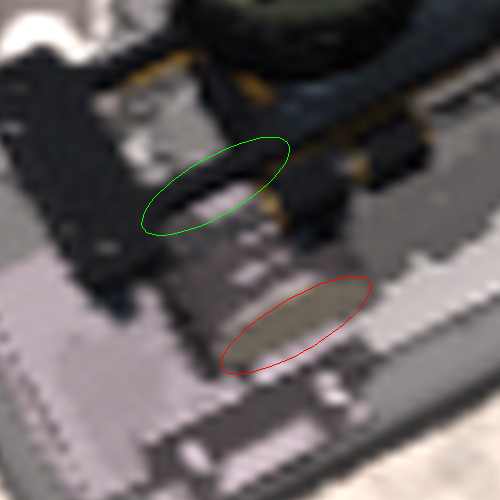

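```bash
python3 -m handwheel '[[0,[0.5,1,3],[0,0,0]],[0,[0,1,0],[0,0,0]],[0,[0,1,0],[0,0,0]],[0,[0,1,0],[0,0,0]],[0,[0,0.5,0],[0,0,0]],[0,[0,0,1],[0,0,0]],[0,[0,0,3],[0,0,0]],[0,[0,0,5],[0,0,0]],[0,[0,0,5],[0,0,0]],[0,[0,0,5],[0,0,0]]]' 
python3 -m handwheel '[[0,[0,0,5],[0,0,0]],[0,[0,0,5],[0,0,0]],[0,[0,0,5],[0,0,0]],[0,[0,0,5],[0,0,0]],[0,[0,0,4],[0,0,0]],[0,[0,0,2],[0,0,0]],[0,[0,0,1],[0,0,0]],[0,[0,0,0],[0,0,0]],[0,[0,0,0],[0,0,0]],[0,[0,0,0],[0,0,0]]]' 
python3 look.py s 8;python3 -c "
from h import *
need((0,64,101))"; python3 ovr.py s8 -2 61
```

```text
time_s: 16.25
ee_pos: [564.1, 104.9, 101.2]
ee_rot: [-89.8, -0.1, -78.0]
force: [0.1, -1.7, 6.2]
gripper_width: 0.2
time_s: 17.08
ee_pos: [589.8, 110.4, 100.5]
ee_rot: [-89.9, -0.1, -78.0]
force: [1.8, -3.6, 5.4]
gripper_width: 0.4
t 17.13 tcp_m [[  9.7  62.4 100.5]] d_tool [-1.6 -0.5 -9.7] turn [-0.08  0.02  0.06] F [ 0.8 -3.4  5.1] w 0.2
```

View pics/s8_o.png

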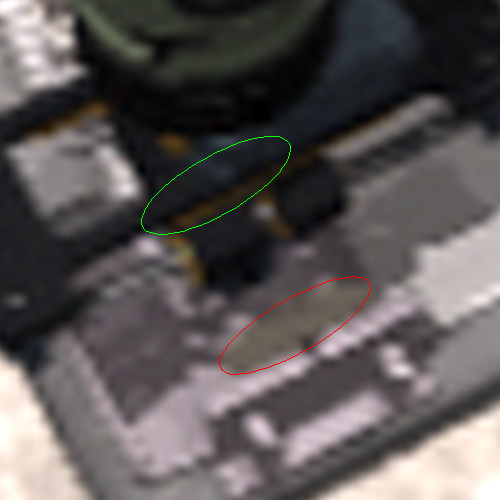

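```bash
python3 -m handwheel '[[0,[0,-0.4,0],[0,0,0]],[0,[0,-0.4,0],[0,0,0]],[0,[0,-1,0],[0,0,0]],[0,[0,-4,0],[0,0,0]],[0,[0,-8,0],[0,0,0]],[0,[0,-8,0],[0,0,0]],[0,[0,-8,0],[0,0,0]],[0,[15,-2,-3],[0,0,0]],[0,[25,0,-3],[0,0,0]],[0,[30,0,-3],[0,0,0]]]' 
python3 -m handwheel '[[0,[30,0,0],[0,0,0]],[0,[30,0,0],[0,0,0]],[0,[23,0,0],[0,0,0]],[0,[10,0,0],[0,0,0]],[0,[2,0,0],[0,0,0]],[0,[0,0,0],[0,0,0]],[0,[0,0,0],[0,0,0]],[0,[0,0,0],[0,0,0]],[0,[0,0,0],[0,0,0]],[0,[0,0,0],[0,0,0]]]' 
python3 look.py st 9;python3 -c "
from h import *
need((0,-105,75))"; python3 ovr.py s9 -2 61;python3 ovr.py t9 -2 61
```

```text
time_s: 17.97
ee_pos: [595.2, 41.1, 133.2]
ee_rot: [-89.9, 0.0, -77.9]
force: [-0.3, -0.2, 0.1]
gripper_width: 0.5
time_s: 18.8
ee_pos: [614.5, -51.4, 131.9]
ee_rot: [-90.0, 0.0, -77.9]
force: [0.1, 0.3, -0.3]
gripper_width: 0.5
t 18.9 tcp_m [[   0.2 -101.3  131.9]] d_tool [ 3.7 56.9 -0.2] turn [ 0.    0.05 -0.01] F [ 0.6 -0.4  1.2] w 0.4
```

View pics/s9.png

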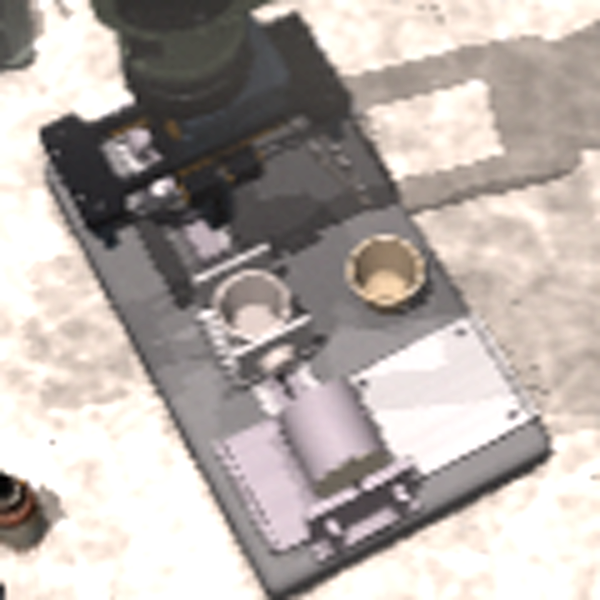

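View pics/s9_o.png

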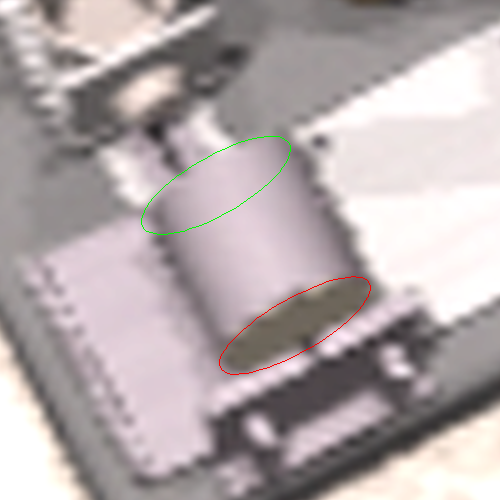

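View pics/t9_o.png

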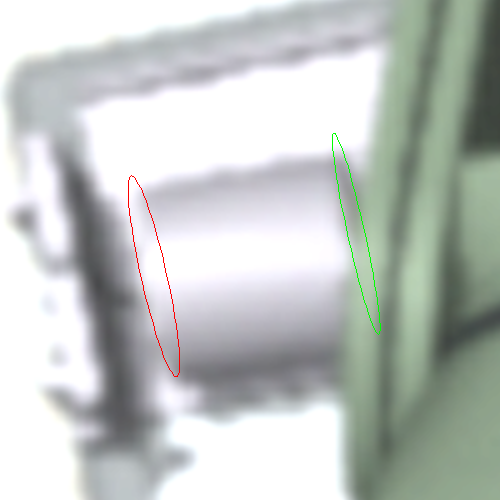

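The side overlay puts the ring near x = -2. The top one shows it 3–5 mm short of the line and turned about 2°. I'll go back and centre it with a light squeeze of the jaws.

```bash
python3 -m handwheel '[[1,[-10,0,0],[0,0,0]],[1,[-20,0,0],[0,0,0]],[1,[-25,0,0],[0,0,0]],[1,[-25,0,0],[0,0,0]],[1,[-25,0,0],[0,0,0]],[1,[-25,0,0],[0,0,0]],[1,[-20,0,0],[0,0,0]],[1,[-10,0,0],[0,0,0]],[1,[-3,0,0],[0,0,0]],[1,[0,0,0],[0,0,0]]]' 4
python3 -c "
from h import *
need((0,62,63))"
```

```text
time_s: 19.73
ee_pos: [580.6, 107.6, 131.9]
ee_rot: [-90.0, -0.0, -77.9]
force: [-0.2, 0.2, -0.8]
gripper_width: 64.2
t 19.73 tcp_m [[1.000e-01 6.160e+01 1.319e+02]] d_tool [-0.4 68.9 -0.1] turn [-0.    0.08  0.01] F [-0.2  0.2 -0.8] w 64.2
```

```bash
python3 -m handwheel '[[1,[0,2,0],[0,0,0]],[1,[0,2,0],[0,0,0]],[1,[0,4,0],[0,0,0]],[1,[0,4,0],[0,0,0]],[1,[0,5,0],[0,0,0]],[1,[0,5,0],[0,0,0]],[1,[0,6,0],[0,0,0]],[1,[0,6,0],[0,0,0]],[1,[0,6,0],[0,0,0]],[1,[0,5,0],[0,0,0]]]' 4
python3 -m handwheel '[[1,[0,6,0],[0,0,0]],[1,[0,6,0],[0,0,0]],[1,[0,6,0],[0,0,0]],[1,[0,4,0],[0,0,0]],[1,[0,1,0],[0,0,0]],[0.9,[0,0,0],[0,0,0]],[0.8,[0,0,0],[0,0,0]],[0.74,[0,0,0],[0,0,0]],[0.7,[0,0,0],[0,0,0]],[0.68,[0,0,0],[0,0,0]]]' 4
python3 -m handwheel '[[0.66,[0,0,0],[0,0,0]],[0.64,[0,0,0],[0,0,0]],[0.62,[0,0,0],[0,0,0]],[0.6,[0,0,0],[0,0,0]],[0.58,[0,0,0],[0,0,0]],[0.55,[0,0,0],[0,0,0]],[0.55,[0,0,0],[0,0,0]],[0.55,[0,0,0],[0,0,0]],[0.55,[0,0,0],[0,0,0]],[0.57,[0,0,0],[0,0,0]]]' 4
python3 -c "
from h import *
need((0,62,63))"
```

```text
time_s: 20.57
ee_pos: [580.5, 107.0, 85.9]
ee_rot: [-90.0, 0.0, -78.0]
force: [0.2, 0.7, -0.2]
gripper_width: 91.5
time_s: 21.4
ee_pos: [580.8, 107.0, 64.1]
ee_rot: [-90.0, 0.0, -78.0]
force: [0.2, 0.4, 1.3]
gripper_width: 63.0
time_s: 22.23
ee_pos: [580.8, 107.0, 63.9]
ee_rot: [-90.0, 0.0, -78.0]
force: [-0.0, 0.5, 0.5]
gripper_width: 55.4
t 22.23 tcp_m [[ 0.2 61.  63.9]] d_tool [-1.   0.9 -0.2] turn [-0.01 -0.   -0.01] F [-0.   0.5  0.5] w 55.4
```

Gripped at 55.4 mm and centred. I'll release slowly, lift clear and look again.

```bash
python3 -m handwheel '[[0.58,[0,0,0],[0,0,0]],[0.6,[0,0,0],[0,0,0]],[0.62,[0,0,0],[0,0,0]],[0.64,[0,0,0],[0,0,0]],[0.66,[0,0,0],[0,0,0]],[0.7,[0,0,0],[0,0,0]],[0.8,[0,0,0],[0,0,0]],[1,[0,0,0],[0,0,0]],[1,[0,0,0],[0,0,0]],[1,[0,0,0],[0,0,0]]]' 4
python3 -m handwheel '[[1,[0,-3,0],[0,0,0]],[1,[0,-7,0],[0,0,0]],[1,[0,-9,0],[0,0,0]],[1,[0,-9,0],[0,0,0]],[1,[0,-9,0],[0,0,0]],[1,[0,-9,0],[0,0,0]],[1,[0,-9,0],[0,0,0]],[0.5,[0,-9,0],[0,0,0]],[0,[0,-4,0],[0,0,0]],[0,[10,0,0],[0,0,0]]]' 10
python3 -m handwheel '[[0,[20,0,0],[0,0,0]],[0,[25,0,0],[0,0,0]],[0,[25,0,0],[0,0,0]],[0,[25,0,0],[0,0,0]],[0,[25,0,0],[0,0,0]],[0,[20,0,0],[0,0,0]],[0,[10,0,0],[0,0,0]],[0,[3,0,0],[0,0,0]],[0,[0,0,0],[0,0,0]],[0,[0,0,0],[0,0,0]]]' 10
python3 look.py st 10;python3 -c "
from h import *
need((0,-105,75))"; python3 ovr.py s10 0 61;python3 ovr.py t10 0 61
```

```text
time_s: 23.07
ee_pos: [580.7, 107.0, 63.9]
ee_rot: [-90.0, 0.0, -78.0]
force: [0.3, 0.6, 0.5]
gripper_width: 87.3
time_s: 23.9
ee_pos: [583.4, 98.3, 133.3]
ee_rot: [-89.9, 0.0, -77.9]
force: [-0.4, 0.7, 0.4]
gripper_width: 74.1
time_s: 24.73
ee_pos: [614.3, -51.8, 131.5]
ee_rot: [-90.0, 0.0, -78.0]
force: [-0.1, 1.2, 0.5]
gripper_width: 7.7
t 24.83 tcp_m [[ 1.000e-01 -1.008e+02  1.318e+02]] d_tool [ 4.2 56.8 -0.1] turn [ 0.01  0.07 -0.03] F [0.2 0.5 0.2] w 1.2
```

View pics/s10_o.png

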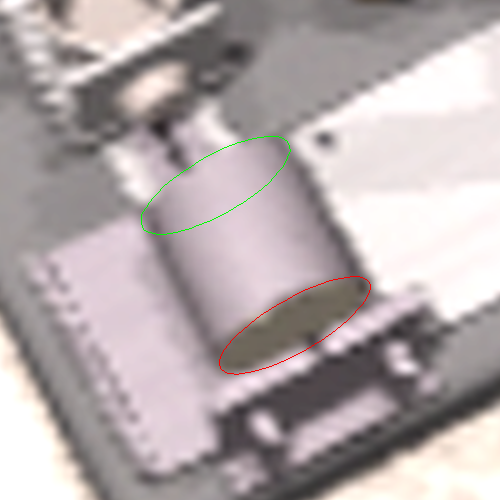

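View pics/t10_o.png

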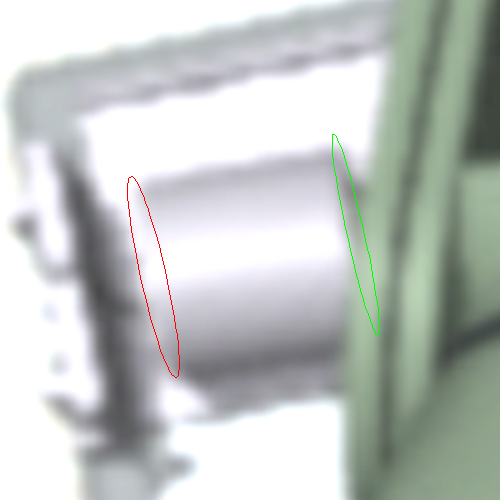

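View pics/s10.png

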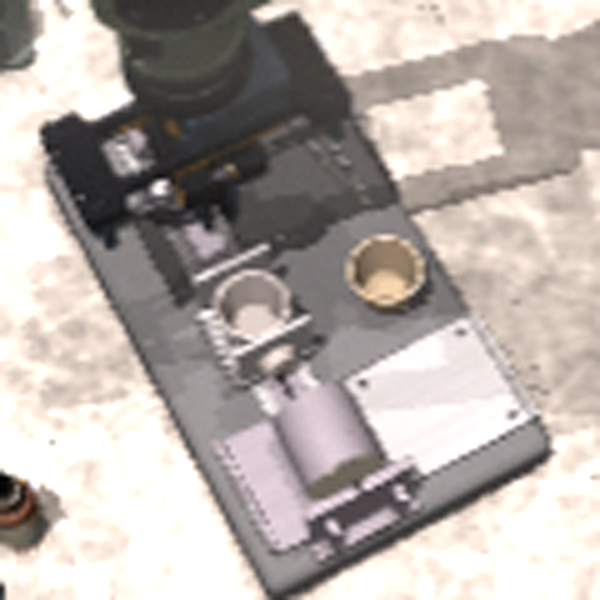

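View pics/t10.png

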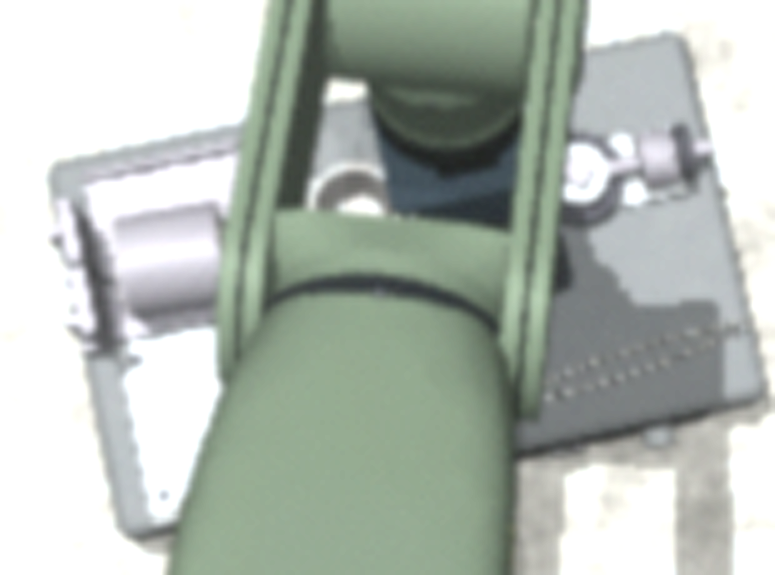

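Run:
```python
from h import *
for n,o,x0,y0,w,h,k in(('top','t10',170,145,55,60,10),('side','s10',235,250,60,50,12)):
    a=cv2.imread(f'pics/{o}_raw.png')[y0:y0+h,x0:x0+w];a=cv2.convertScaleAbs(cv2.resize(a,None,fx=k,fy=k,interpolation=cv2.INTER_CUBIC),alpha=1.25)
    def L(P,col,cl=True):
        p=(proj(n,m2w(M,P))-[x0,y0]+.5)*k-.5; cv2.polylines(a,[p.round().astype(int)],cl,col,1)
    L([(-37,105,104),(37,105,104),(37,113,104),(-37,113,104)],(255,0,0)); L([(0,104.9,104),(0,113,104)],(0,0,255))
    L([(0,28,101),(0,94,101)],(0,0,255)); L([(57,18,46),(57,104,46)],(0,255,0))
    cv2.imwrite(f'pics/bp_{n}.png',a)
```

```text
(no output)
```

View pics/bp_top.png

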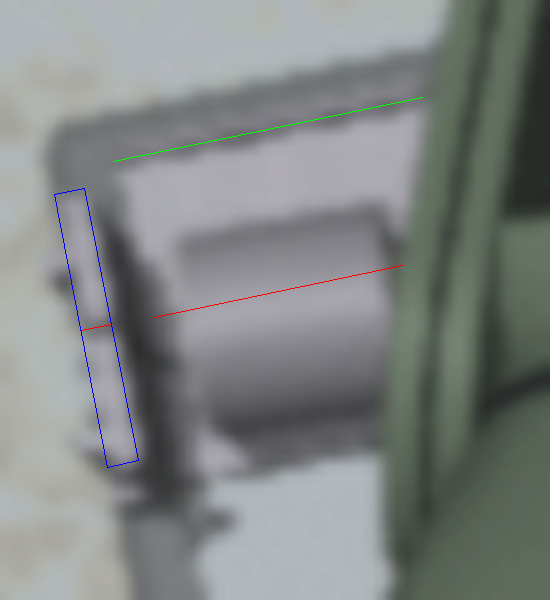

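View pics/bp_side.png

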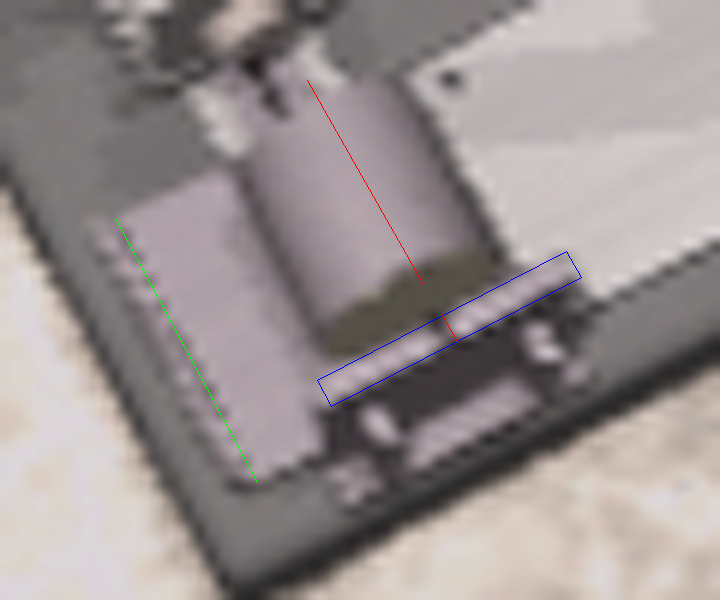

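```bash
cat > rfit.py <<'E'
from h import *
from scipy.optimize import minimize
def hullmask(n,q,S=4):
    rx,ry,yw=q;t=np.linspace(0,2*np.pi,60);P=[];yw=np.radians(yw)
    for e in(-27.5,27.5):
        X=27.5*np.cos(t);P.append(np.c_[rx+X*np.cos(yw)-e*np.sin(yw),ry+X*np.sin(yw)+e*np.cos(yw),73.5+27.5*np.sin(t)])
    p=proj(n,m2w(M,np.vstack(P)));h=cv2.convexHull((((p+.5)*S-.5)*16).round().astype(np.int32))
    m=np.zeros((420*S,560*S),np.float32);cv2.fillPoly(m,[h],1.0,shift=4);return cv2.resize(m,(560,420),interpolation=cv2.INTER_AREA)
for n in('side','top'):
    for r in env.masks_of(n,'invested_ring')[:1]:
        g=r['region'].astype(np.float32);f=lambda q:np.abs(hullmask(n,q)-g).sum()
        b=min((minimize(f,s,method='Nelder-Mead',options=dict(initial_simplex=np.array(s)+[[0,0,0],[4,0,0],[0,4,0],[0,0,5]])) for s in([0,60,0],[-3,58,-3])),key=lambda b:b.fun)
        print(n,round(r['p'],2),int(g.sum()),b.x.round(2),round(b.fun,1),'at (0,61,0)',f([0,61,0]))
E
python3 rfit.py
```

```text
side 0.57 333 [-0.27 60.6  -1.29] 25.8 at (0,61,0) 29.3125
top 0.88 435 [-3.49 61.81 -3.21] 52.2 at (0,61,0) 92.375
```

```bash
python3 -m handwheel '[[0,[0,3,0],[0,0,0]],[0,[0,7,0],[0,0,0]],[0,[0,8,0],[0,0,0]],[0,[0,8,0],[0,0,0]],[0,[0,8,0],[0,0,0]],[0,[0,8,0],[0,0,0]],[0,[0,8,0],[0,0,0]],[0,[0,4,0],[0,0,0]],[0,[0,1,0],[0,0,0]],[0,[0,0,0],[0,0,0]]]' 
python3 -m handwheel '[[0,[-1,0,0],[0,0,0]],[0,[-3,0,0],[0,0,0]],[0,[-3,0,0],[0,0,0]],[0,[-3,0,0],[0,0,0]],[0,[-3,0,0],[0,0,0]],[0,[-3,0,0],[0,0,0]],[0,[-3,0,0],[0,0,0]],[0,[-3,0,0],[0,0,0]],[0,[-3,0,0],[0,0,0]],[0,[-3,0,0],[0,0,0]]]' 
python3 look.py s 11;python3 -c "
from h import *
need((0,-31,77))"
```

```text
time_s: 25.77
ee_pos: [614.5, -52.4, 76.4]
ee_rot: [-90.0, 0.0, -78.0]
force: [-0.1, 0.1, 0.5]
gripper_width: 0.7
time_s: 26.6
ee_pos: [608.9, -24.8, 77.0]
ee_rot: [-90.0, -0.0, -78.0]
force: [0.1, -1.9, 0.6]
gripper_width: 0.8
t 26.65 tcp_m [[  0.3 -73.1  76.9]] d_tool [-42.1  -0.1  -0.3] turn [-0.02  0.01 -0.03] F [ 1.1 -0.8  0.7] w 0.7
```

View pics/s11.png

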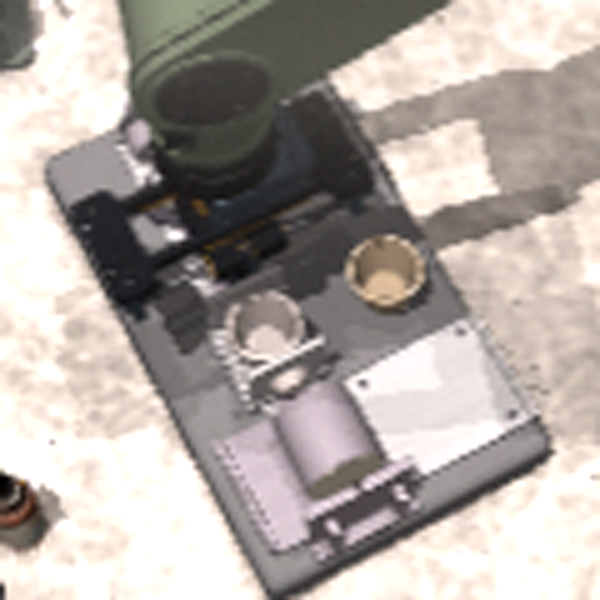

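```bash
python3 -m handwheel '[[0,[-2.5,0,0],[0,0,0]],[0,[-2.5,0,0],[0,0,0]],[0,[-2.5,0,0],[0,0,0]],[0,[-2.5,0,0],[0,0,0]],[0,[-2.5,0,0],[0,0,0]],[0,[-2.5,0,0],[0,0,0]],[0,[-2.5,0,0],[0,0,0]],[0,[-2.5,0,0],[0,0,0]],[0,[-2,0,0],[0,0,0]],[0,[-1,0,0],[0,0,0]]]' 
python3 look.py st 12;python3 -c "
from h import *
need((0,-31,77))"
```

```text
time_s: 27.48
ee_pos: [604.1, -2.5, 76.9]
ee_rot: [-90.0, -0.0, -78.0]
force: [0.5, -3.8, 1.1]
gripper_width: 0.6
t 27.58 tcp_m [[  0.2 -50.8  76.9]] d_tool [-19.8  -0.1  -0.2] turn [-0.    0.01 -0.  ] F [ 1. -2.  1.] w 0.7
```

View pics/s12.png

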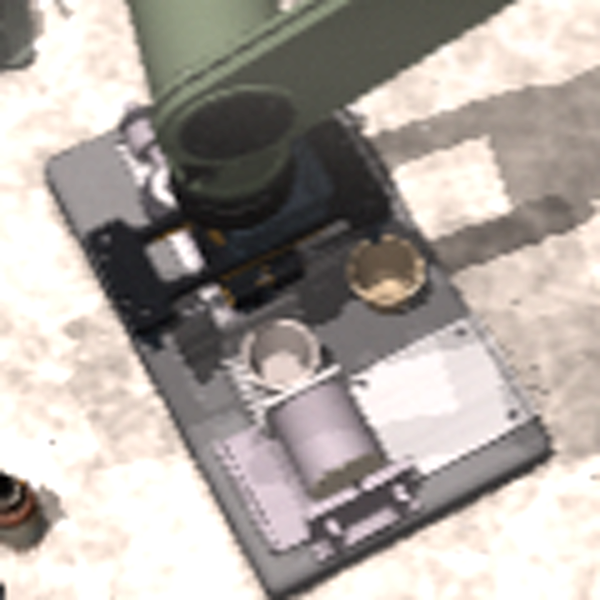

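View pics/t12.png

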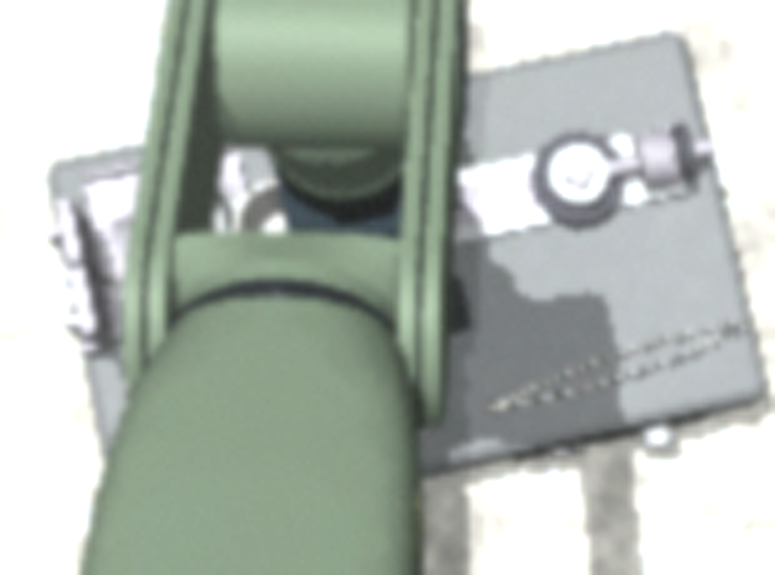

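```bash
python3 -m handwheel '[[0,[-1.2,0,0],[0,0,0]],[0,[-1.2,0,0],[0,0,0]],[0,[-1.2,0,0],[0,0,0]],[0,[-1.2,0,0],[0,0,0]],[0,[-1.2,0,0],[0,0,0]],[0,[-1.2,0,0],[0,0,0]],[0,[-1.2,0,0],[0,0,0]],[0,[-1.2,0,0],[0,0,0]],[0,[-1.2,0,0],[0,0,0]],[0,[-1.2,0,0],[0,0,0]]]' 
python3 look.py s 13;python3 -c "
from h import *
need((0,-31,77))"
```

```text
time_s: 28.42
ee_pos: [601.5, 9.3, 76.9]
ee_rot: [-90.0, 0.0, -78.0]
force: [1.6, -3.6, 1.8]
gripper_width: 0.2
t 28.47 tcp_m [[  0.1 -38.6  76.8]] d_tool [-7.6 -0.2 -0.1] turn [ 0.    0.   -0.02] F [ 1.  -2.7  2.4] w 0.5
```

View pics/s13.png

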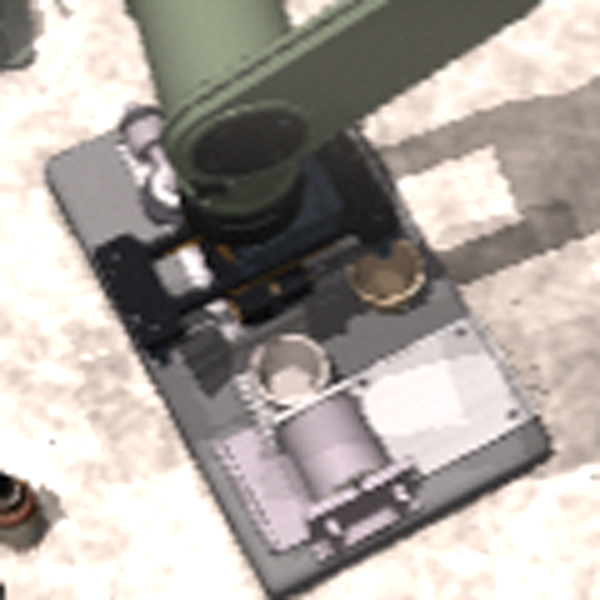

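The ring is now being shoved along with the spout in its mouth. I'll push on until the force rises.

```bash
python3 -m handwheel '[[0,[-0.8,0,0],[0,0,0]],[0,[-0.8,0,0],[0,0,0]],[0,[-0.8,0,0],[0,0,0]],[0,[-0.8,0,0],[0,0,0]],[0,[-0.8,0,0],[0,0,0]],[0,[-0.6,0,0],[0,0,0]],[0,[-0.6,0,0],[0,0,0]],[0,[-0.6,0,0],[0,0,0]],[0,[0,0,0],[0,0,0]],[0,[0,0,0],[0,0,0]]]' 
python3 -c "
from h import *
need((0,-31,77))"
python3 -m handwheel '[[0,[-0.4,0,0],[0,0,0]],[0,[-0.4,0,0],[0,0,0]],[0,[-0.4,0,0],[0,0,0]],[0,[-0.4,0,0],[0,0,0]],[0,[-0.4,0,0],[0,0,0]],[0,[0,0,0],[0,0,0]],[0,[0,0,0],[0,0,0]],[0,[0,0,0],[0,0,0]],[0,[0,0,0],[0,0,0]],[0,[0,0,0],[0,0,0]]]' 
python3 -c "
from h import *
need((0,-31,77))"
```

```text
time_s: 29.3
ee_pos: [600.6, 13.6, 76.9]
ee_rot: [-90.0, -0.1, -78.0]
force: [1.3, -8.6, 1.7]
gripper_width: 0.1
t 29.3 tcp_m [[  0.2 -34.5  76.9]] d_tool [-3.5 -0.1 -0.2] turn [-0.01  0.04  0.13] F [ 1.3 -8.6  1.7] w 0.1
time_s: 30.13
ee_pos: [600.6, 13.6, 77.0]
ee_rot: [-90.0, -0.3, -77.9]
force: [3.0, -13.4, 1.4]
gripper_width: 0.9
t 30.13 tcp_m [[  0.1 -34.5  77. ]] d_tool [-3.5 -0.1 -0.1] turn [-0.02  0.08  0.32] F [  3.  -13.4   1.4] w 0.9
```

```bash
python3 -m handwheel '[[0,[-0.5,0,0],[0,0,0]],[0,[-0.5,0,0],[0,0,0]],[0,[-0.5,0,0],[0,0,0]],[0,[-0.5,0,0],[0,0,0]],[0,[-0.5,0,0],[0,0,0]],[0,[-0.5,0,0],[0,0,0]],[0,[0,0,0],[0,0,0]],[0,[0,0,0],[0,0,0]],[0,[0,0,0],[0,0,0]],[0,[0,0,0],[0,0,0]]]' 
python3 look.py s 14; python3 ovr.py s14 0 77.5; python3 -c "
from h import *
need((0,-31,77))"
python3 - <<'E'
from h import *
n,o,x0,y0,w,h,k='side','s14',235,240,60,50,12
a=cv2.imread(f'pics/{o}_raw.png')[y0:y0+h,x0:x0+w];a=cv2.convertScaleAbs(cv2.resize(a,None,fx=k,fy=k,interpolation=cv2.INTER_CUBIC),alpha=1.25)
def L(P,col,cl=True):
    p=(proj(n,m2w(M,P))-[x0,y0]+.5)*k-.5; cv2.polylines(a,[p.round().astype(int)],cl,col,1)
L([(-37,105,104),(37,105,104),(37,113,104),(-37,113,104)],(255,0,0))
L([(0,50,101),(0,105,101)],(0,0,255)); L([(-28,50,106),(28,50,106),(28,44,106),(-28,44,106)],(0,255,0))
cv2.imwrite('pics/bp14.png',a)
E
```

```text
time_s: 30.97
ee_pos: [600.7, 13.6, 77.1]
ee_rot: [-90.0, -0.6, -77.9]
force: [4.1, -22.3, -0.3]
gripper_width: 0.3
t 31.02 tcp_m [[  0.2 -34.5  77.1]] d_tool [-3.5  0.  -0.2] turn [-0.04  0.15  0.62] F [  4.  -21.3  -0.4] w 0.6
```

View pics/s14_o.png

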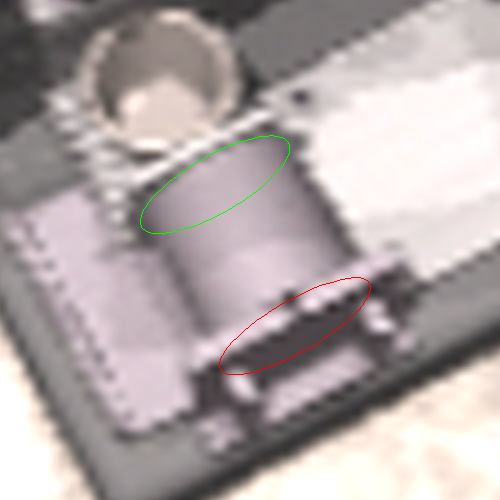

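View pics/bp14.png

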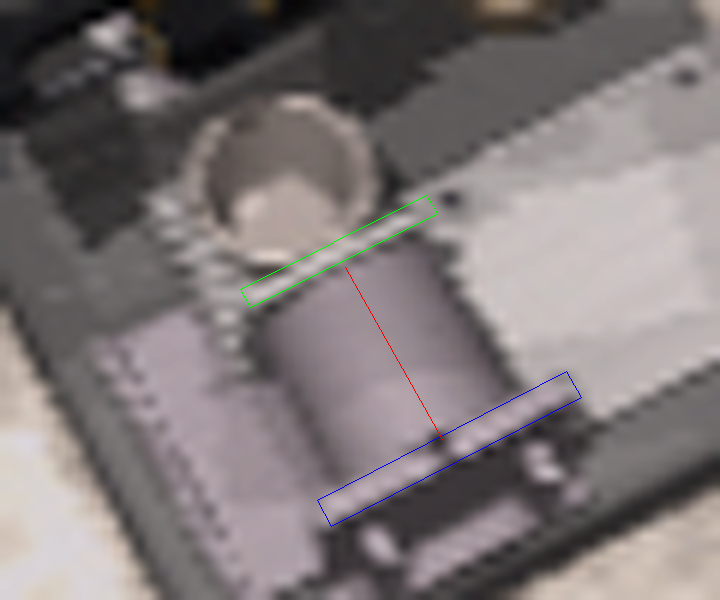

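Fully home: the front plate overlay coincides, and the ring meets the back plate. I'll back off and check.

```bash
python3 -m handwheel '[[0,[1,0,0],[0,0,0]],[0,[1,0,0],[0,0,0]],[0,[1,0,0],[0,0,0]],[0,[1,0,0],[0,0,0]],[0,[2,0,0],[0,0,0]],[0,[4,0,0],[0,0,0]],[0,[8,0,0],[0,0,0]],[0,[8,0,0],[0,0,0]],[0,[8,0,0],[0,0,0]],[0,[4,-8,0],[0,0,0]]]' 
python3 -m handwheel '[[0,[0,-15,0],[0,0,0]],[0,[0,-25,0],[0,0,0]],[0,[0,-25,0],[0,0,0]],[0,[10,-25,0],[0,0,0]],[0,[25,-20,0],[0,0,0]],[0,[30,-10,0],[0,0,0]],[0,[30,0,0],[0,0,0]],[0,[30,0,0],[0,0,0]],[0,[25,0,0],[0,0,0]],[0,[10,0,0],[0,0,0]]]' 
python3 -m handwheel '[[0,[25,0,0],[0,0,0]],[0,[30,0,0],[0,0,0]],[0,[30,0,0],[0,0,0]],[0,[30,0,0],[0,0,0]],[0,[20,0,0],[0,0,0]],[0,[5,0,0],[0,0,0]],[0,[0,0,0],[0,0,0]],[0,[0,0,0],[0,0,0]],[0,[0,0,0],[0,0,0]],[0,[0,0,0],[0,0,0]]]'
sed -i 's/\[0,60,0\],\[-3,58,-3\]/[0,76,0],[-3,75,-3]/' rfit.py
python3 look.py st 15; python3 rfit.py; python3 ovr.py t15 0 77.5;python3 ovr.py s15 0 77.5
```

```text
time_s: 31.85
ee_pos: [606.2, -18.3, 83.5]
ee_rot: [-90.2, 0.1, -78.0]
force: [-0.4, -0.1, 0.1]
gripper_width: 0.7
time_s: 32.68
ee_pos: [640.8, -177.5, 205.3]
ee_rot: [-90.0, -0.1, -78.2]
force: [-1.2, -0.5, 0.7]
gripper_width: 0.6
time_s: 33.52
ee_pos: [669.6, -309.1, 205.3]
ee_rot: [-90.0, 0.0, -77.9]
force: [0.5, 0.3, 0.5]
gripper_width: 0.5
side 0.72 278 [-1.64 73.66  2.17] 87.4 at (0,61,0) 97.9375
top 0.65 425 [-3.83 77.64  3.86] 53.4 at (0,61,0) 313.5
```

View pics/t15.png

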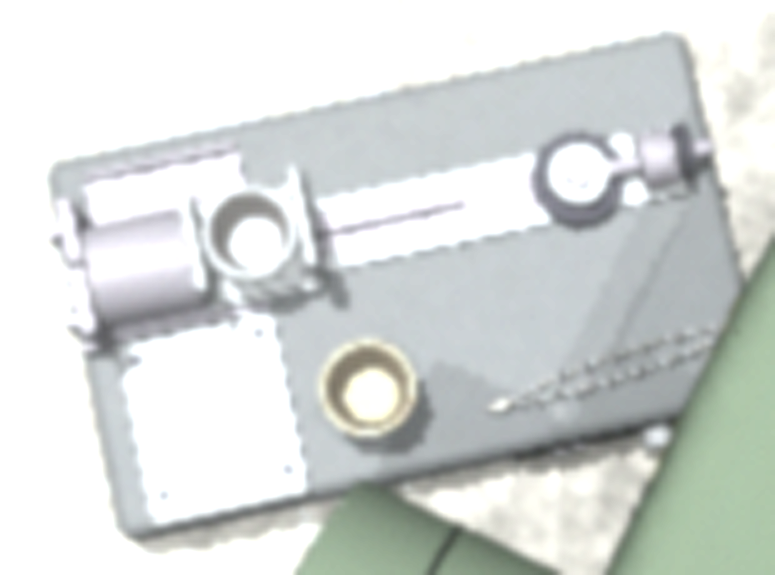

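View pics/t15_o.png

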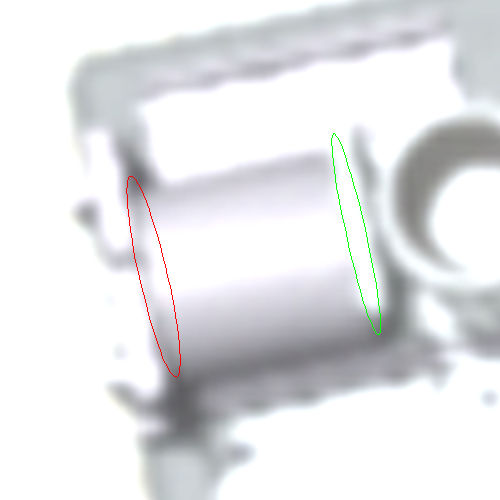

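View pics/s15.png

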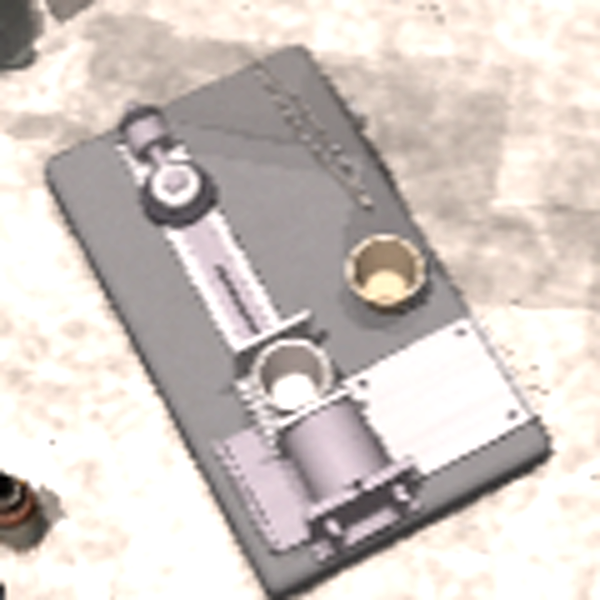

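Run:
```python
from h import *
for n,o,x0,y0,w,h,k in(('top','t15',170,150,65,50,12),('side','s15',235,235,60,50,12)):
    a=cv2.imread(f'pics/{o}_raw.png')[y0:y0+h,x0:x0+w];a=cv2.convertScaleAbs(cv2.resize(a,None,fx=k,fy=k,interpolation=cv2.INTER_CUBIC),alpha=1.2)
    def L(P,col,cl=True):
        p=(proj(n,m2w(M,P))-[x0,y0]+.5)*k-.5; cv2.polylines(a,[p.round().astype(int)],cl,col,1)
    L([(-37,105,104),(37,105,104),(37,113,104),(-37,113,104)],(255,0,0))
    L([(0,50,101),(0,105,101)],(0,0,255)); L([(-28,50,106),(28,50,106),(28,44,106),(-28,44,106)],(0,255,0))
    L([(-28,-15,106),(28,-15,106),(28,-9,106),(-28,-9,106)],(0,255,0))
    L([(25.5*np.cos(t),17.5+25.5*np.sin(t),96) for t in np.linspace(0,6.28,40)],(0,255,255))
    cv2.imwrite(f'pics/fin_{n}.png',a)
```

```text
(no output)
```

View pics/fin_top.png

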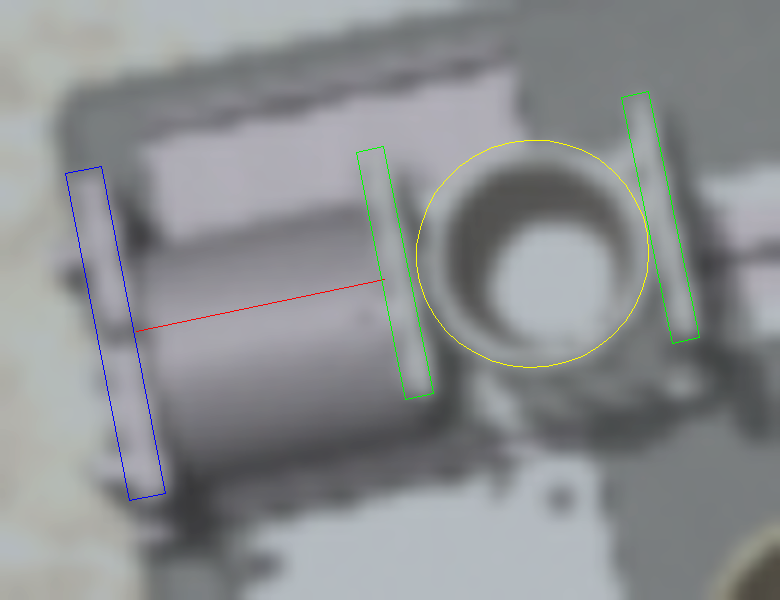

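View pics/fin_side.png

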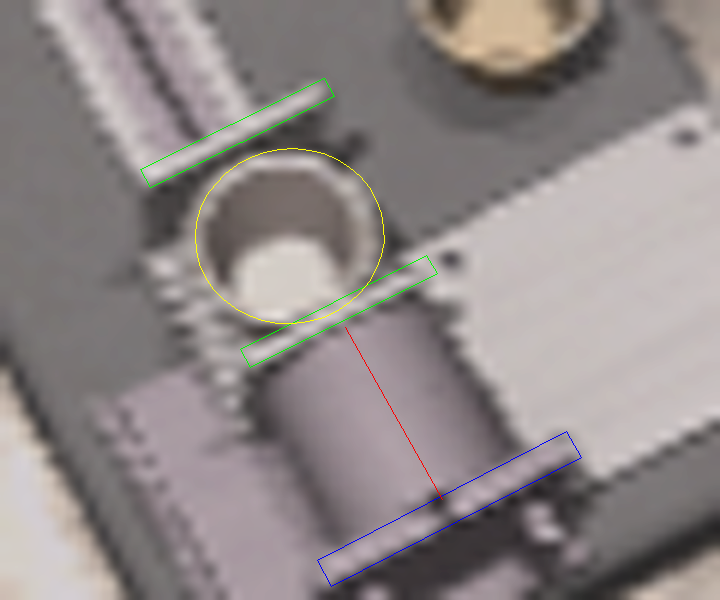

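```bash
python3 -c "
from workcell import env
print(env.state()['time_s'],env.job_done())"
```

```text
the job is handed in; nothing more can be done
33.7167 None
```

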